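Make up the felling kit and the saw service kit

ROBOT

A 7-joint arm with a two-finger parallel gripper is mounted at the origin on the work surface. World frame = base frame: x ahead of the robot, y to its left, z up, the work surface at z = 0. Lengths are in m, angles in rad, forces in N, time in s.
With the tool pointing down it reaches from about 0.425 to 1.025 m from the base axis. Payload 3.6 kg.
Tool frame: the origin (TCP) lies at the very end of the fingers, on their centre line; the grasp point (between the pads) lies 19 mm behind it (r.hold_point_z is the distance from the TCP to the grasp point, in m); y points along the fingers, x is the direction in which the jaws open and shut, and the axes are right-handed (so a half turn about y gives the same grasp; the last joint's range is limited). The gripper opens to 85 mm and grips with 20 to 120 N. Pads are 22 mm wide; open, the fingers measure 114 mm over their backs; the gripper's body (76 mm by 85 mm) begins 54 mm behind the grasp point. The pads swing forward as they close: fully open they stand 13 mm farther back than shut.
Start: joints at [-1.262, 0.591, 0.048, 1.609, -0.033, 0.943, -0.034], TCP at [0.284, 0.667, 0.231] pointing down, gripper open.
Joint ranges: [-2.69, 2.69], [-0.47, 2.24], [-1.27, 1.36], [0.19, 2.51], [-1.53, 4.68], [0.08, 2.07], [-3.09, 3.09]. Speed limits (rad/s): [2.57, 2.57, 3.14, 3.14, 3.14, 3.14, 3.14].

INTERFACE

Orientations are given as a unit quaternion [w, x, y, z].
In Python, from station import r, eyes gives the robot as it stands.
- The arm moves only by the shell command python3 -m handwheel 'ROWS'. ROWS is JSON, a list that holds one entry, the list of rows, each a list of 5 numbers: the closure, from 0 (fully open) to 1 (shut), then the shift along the tool's x, y, z in mm, then the turn about the tool's y in degrees. A call has 1 to 10 rows; each row shifts and turns the pose as measured when the row begins, along the tool's axes as they then stand; what a row does not reach is not made up. A row lasts 1/12 s, in which the tool goes at most 41.7 mm and 7.16 degrees, less where a joint would pass 70% of its speed; a pose out of reach is approached as far as the arm can. A call with a gripper value outside its range is refused whole. The fingers move at their own pace and stop on an object; the grip force is fixed at half the most. Time passes only in rows, so rows that do not move let the fingers close. It gives the time, the measured TCP pose, the force and the opening at its end, in the units of the state.
- r.observe(): the state, without advancing time (a new reading comes with each control period).
- eyes.grab_frame(name): name is "scene" or "top"; returns the picture (420x560x3 uint8, red, green, blue); there is no depth.
- eyes.calibration(name): a dict with "fx", "fy", "cx", "cy" (pixels), "k1" (the pictures are not rectified: a ray, as slopes to the right and down, at radius r is drawn at 1 + k1 r^2 times it, then the intrinsics apply), "world_to_cam" (4x4, takes a point from world to camera coordinates). Camera axes: x right, y up, looking along -z (the intrinsics and any distortion apply to the point x, -y, -z); pixel columns grow to the right and rows downward; lengths in m; the calibration is good to about 2 mm. A picture is of the moment at which its call begins. calibration takes no time and is no camera call.
- r.job_done(): hands the job in, once; it reports no verdict.
Trained networks look in the newest picture that a camera, given by its name, has taken for a name from the list of things; names that differ only in an ending like _2 or _b are one class to them, and where a whole thing is asked for, a point or a joint stands for the part that bears it (a point fixed in the world has none). Each returns a list of dicts, best first, with "p" (0 to 1); they miss things now and then, are a little off and sometimes report something else, mostly with a low value. They report only what shows in the picture. A call takes as long as a camera call. They do not tell look-alikes from the thing itself.
- eyes.silhouettes(thing, camera): "region" (420x560 bool, what is visible of it) and "position" ([row, column] in pixels, amid what is visible of it).
- eyes.tip_of(thing, camera): "position" ([row, column] in pixels: a listed point, or the origin of a listed thing).
The state is a dict: "time": time; "qpos": joint angles; "joint_vel": joint speeds; "joint_efforts": joint torques, N m; "position": TCP position; "eef_rot": TCP orientation; "contact_force": force on the tool from outside, world axes, zero at the start; "torque": the same for the moment, N m; "finger_gap": finger opening in m.
Only numpy, scipy, OpenCV 4.12 (cv2) and the standard library are available. Lean on these libraries where they do the work, as an engineer would, in place of code of your own. Each camera call takes 0.05 s, during which the arm holds its last target. There are 200 camera calls.

TASK

Make up the two saw kits from the stock on the bench: the felling kit in the red tray is the yellow wedge, lying in the long compartment, and the green oil bottle, standing in either small one; the service kit in the blue tray is the plug spanner, lying in the long compartment, and the red oil bottle, standing, and the spark plug, lying, one in each small compartment. Set each thing down on the tray's floor rather than dropping it in. The white bottle and the air filter are not wanted: leave them as they stand.

Things in the scene. Friction and masses are not known exactly. Their poses are not given: they have to be found in the camera images.
- red_tray: Fixed red sheet-steel tray, 186 (x) x 190 (y) mm, 30 mm high; walls and floor 3 mm. Origin: centre of its underside; z up. Long compartment: 180 (x) x 105 (y) mm inside, centred at x 0, y +39.5 mm. Two small ones: 88.5 (x) x 76 (y) mm, centred at y -54 and x +45.75 or -45.75 mm. In either of two places on the left half of the bench, up to 0.15 rad askew. Felling kit.
- blue_tray: Fixed blue sheet-steel tray, 186 (x) x 190 (y) mm, 30 mm high; walls and floor 3 mm. Origin: centre of its underside; z up. Long compartment: 180 (x) x 105 (y) mm inside, centred at x 0, y +39.5 mm. Two small ones: 88.5 (x) x 76 (y) mm, centred at y -54 and x +45.75 or -45.75 mm. In either of two places on the left half of the bench, up to 0.15 rad askew. Service kit.
- wedge: Yellow plastic felling wedge lying flat, 120 mm long (x), 50 mm wide (y), 24 mm high at its thick end (-x), tapering straight to 3 mm at its thin end (+x); its long sides are upright and parallel. About 90 g; centre of mass 20 mm from the origin towards the thick end. Origin: centre of its underside; z up.
- plug_spanner: Steel T-shaped plug spanner, lying, 144 mm long. Socket tube 24 mm across, 60 mm long, lies along y at the -x end (axis at x -60 mm, 12 mm up). From its middle a 10 mm round bar runs along x, its axis 12 mm up at x -60, 6 mm up at x +58, to a blade at x +72. 0.2 kg, centre of mass near x -30, bar axis there 10.5 mm up. Origin: mid-length, on the plane it lies on; z up.
- spark_plug: Spark plug lying along its x axis: steel hexagon from x -8.5 to +8.5 mm (20.8 mm over flats, 24 over corners; lies on a flat, a corner to each side), dark thread to x -34, white insulator and brass tip to x +43. 55 g, centre of mass near the origin. Origin: on the axis, mid-hexagon, 10.4 mm above what it lies on; y and z turn as it rolls.
- green_bottle: Green plastic bottle of chain oil, standing on the bench; round body 46 mm across, straight sides from 5 to 57 mm up, 98 mm high with narrower neck and black cap, about 0.11 kg. Origin: centre of its underside; z up along its axis.
- red_bottle: Red plastic bottle of two-stroke oil, standing on the bench; round body 46 mm across, straight sides from 5 to 57 mm up, 98 mm high with narrower neck and black cap, about 0.11 kg. Origin: centre of its underside; z up along its axis.
- white_bottle: White plastic bottle, standing on the bench; round body 46 mm across, straight sides from 5 to 57 mm up, 98 mm high with narrower neck and black cap, about 0.11 kg. Origin: centre of its underside; z up along its axis. In neither kit; stays where it is.
- air_filter: Round air filter standing on the bench, 60 mm across, 45 mm high, black rubber ends, cream pleated paper between. Origin: centre of its underside; z up. In neither kit; stays where it is.
Things that resemble listed ones, but are neither listed nor needed, are in the scene too. Leave any brown, pink or purple look-alike of the wedge alone.

How it is judged:
At the end, for the whole second after the job is handed in: Wedge flat in the red tray's long cell, green bottle upright (0.12 rad) in a small one; spanner flat in the blue tray's long cell, red bottle upright and plug lying, one in each small cell; anywhere on the cell's floor, released, at rest. White bottle and filter upright, within 20 mm of their start (x of wedge in the frame of red_tray between -0.04 and 0.04 m and y of wedge in the frame of red_tray between 0.005 and 0.075 m and z of wedge in the frame of red_tray between -0.003 and 0.009 m and angle between each of wedge, green_bottle, plug_spanner, red_bottle, white_bottle, air_filter's own z axis and vertical below 0.12 rad and linear speed of each of wedge, green_bottle, plug_spanner, red_bottle, spark_plug below 0.02 m/s and angular speed of each of wedge, green_bottle, plug_spanner, red_bottle, spark_plug below 0.3 rad/s and contact force between the fingers and wedge below 0.05 N and x of green_bottle in the frame of red_tray between -0.09 and 0.09 m and y of green_bottle in the frame of red_tray between -0.092 and -0.016 m and z of green_bottle in the frame of red_tray between -0.003 and 0.009 m and contact force between the fingers and green_bottle below 0.05 N and x of plug_spanner in the frame of blue_tray between -0.04 and 0.04 m and y of plug_spanner in the frame of blue_tray between 0.005 and 0.075 m and z of plug_spanner in the frame of blue_tray between -0.003 and 0.009 m and contact force between the fingers and plug_spanner below 0.05 N and contact force between the fingers and red_bottle below 0.05 N and angle between spark_plug's own x axis and vertical between 1.39 and 1.75 rad and contact force between the fingers and spark_plug below 0.05 N and ((x of red_bottle in the frame of blue_tray between 0 and 0.09 m and y of red_bottle in the frame of blue_tray between -0.092 and -0.016 m and z of red_bottle in the frame of blue_tray between -0.003 and 0.009 m and x of spark_plug in the frame of blue_tray between -0.09 and 0 m and y of spark_plug in the frame of blue_tray between -0.092 and -0.016 m and z of spark_plug in the frame of blue_tray between 0.009 and 0.018 m) or (x of red_bottle in the frame of blue_tray between -0.09 and 0 m and y of red_bottle in the frame of blue_tray between -0.092 and -0.016 m and z of red_bottle in the frame of blue_tray between -0.003 and 0.009 m and x of spark_plug in the frame of blue_tray between 0 and 0.09 m and y of spark_plug in the frame of blue_tray between -0.092 and -0.016 m and z of spark_plug in the frame of blue_tray between 0.009 and 0.018 m)) and distance of each of white_bottle, air_filter from where it was at the start of the episode below 0.02 m); the robot touches nothing.
It fails at once if a thing for the kits falls from more than about 25 mm or is thrown ((linear speed of wedge above 0.7 m/s and contact force between the fingers and wedge below 0.05 N) or (linear speed of plug_spanner above 0.7 m/s and contact force between the fingers and plug_spanner below 0.05 N) or (linear speed of spark_plug above 0.7 m/s and contact force between the fingers and spark_plug below 0.05 N) or (linear speed of green_bottle above 0.7 m/s and contact force between the fingers and green_bottle below 0.05 N) or (linear speed of red_bottle above 0.7 m/s and contact force between the fingers and red_bottle below 0.05 N)).
It fails at once if the white bottle is pushed out of its place or knocked over (distance of white_bottle from where it was at the start of the episode above 0.02 m or angle between white_bottle's own z axis and vertical above 0.4 rad).
It fails at once if the air filter is pushed out of its place or knocked over (distance of air_filter from where it was at the start of the episode above 0.02 m or angle between air_filter's own z axis and vertical above 0.4 rad).
It also fails if it takes over 141 s, if anything falls off the work surface, if the arm or the gripper's body presses on something with over 40 N, if the wrist force passes 120 N, or if a joint passes its speed limit or range.

## Working session

There is one attempt and no reset: what is moved stays moved. The work goes in short steps, Python scripts to look and compute and a shell command to move; the robot and the scene stay as the last step left them, time stands still between calls to the robot, and variables do not carry over. Pictures are saved under pics/ and viewed, about 12 in all and at most 16, crops included, and the job is handed in when it is done.

```bash
mkdir -p pics; ls; python3 - <<'E'
from station import r, eyes
import cv2
s=r.observe(); print({k:(v if not hasattr(v,'tolist') else v.tolist()) for k,v in s.items()}, r.hold_point_z)
for n in("scene","top"):
    im=eyes.grab_frame(n); cv2.imwrite(f"pics/{n}0.png",cv2.cvtColor(im,cv2.COLOR_RGB2BGR)); print(n,eyes.calibration(n))
E
```

```text
pics
{'time': 0.0, 'qpos': [-1.2614935500962017, 0.5921009103490315, 0.04829922400621581, 1.609840339865252, -0.03331281664935506, 0.9426785313907143, -0.03369847144415212], 'joint_vel': [-0.0011510672000010973, -0.00040862966557540206, 0.00046135251337678997, 3.318266819933807e-05, -0.0005425127919574642, -0.0005240094509605283, -0.002451347598397916], 'joint_efforts': [0.0003062450559809804, -54.86968159675598, 1.546638384461403, -19.811906218528748, 0.009326109720859677, 0.008733964059501886, -1.6226286447817984e-05], 'position': [0.2838647939869574, 0.6662173232729091, 0.23014729677600584], 'eef_rot': [-0.5894336187491515, 0.5903663760126729, 0.3892617999257078, -0.39052631445338193], 'contact_force': [-0.07158819363241137, 1.4088693703600113, 0.231825724753016], 'torque': [-0.07028888502107378, -0.0458101157819671, -0.016208266927449335], 'finger_gap': 0.08541564892066594} 0.0187
scene {'fx': 470.1421635827147, 'fy': 470.1421635827147, 'cx': 278.9411342453773, 'cy': 209.68611549724255, 'k1': -0.1599381189213725, 'world_to_cam': array([[ 0.61028466,  0.79205384,  0.01426014, -0.27198179],
       [-0.54967994,  0.41043373,  0.72759612,  0.22056458],
       [ 0.57044246, -0.45187927,  0.68585752, -1.44544487],
       [ 0.        ,  0.        ,  0.        ,  1.        ]])}
top {'fx': 493.84767750420554, 'fy': 493.84767750420554, 'cx': 278.58737311097116, 'cy': 206.1895823764908, 'k1': -0.15585735241550913, 'world_to_cam': array([[ 0.02833105, -0.9994797 ,  0.01541659, -0.07024502],
       [ 0.98675244,  0.03042826,  0.15935415, -0.48688705],
       [-0.15974034,  0.01069769,  0.9871011 , -1.49156588],
       [ 0.        ,  0.        ,  0.        ,  1.        ]])}
```

View pics/top0.png

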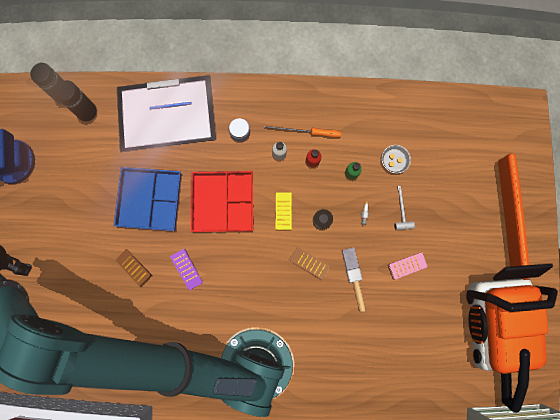

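View pics/scene0.png

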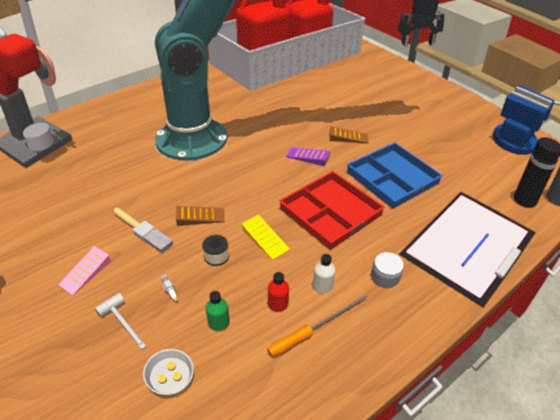

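Top view: red tray (222,202), blue tray (148,200), yellow wedge (284,211), white/red/green bottles (280,150), (313,157), (353,170), filter (322,219), plug (365,213), spanner (403,208). The brown, purple and pink wedges lie at rows 250-270.

```bash
cat > h.py <<'E'
import numpy as np, cv2
from station import r, eyes
def cam(n):
    c=eyes.calibration(n); K=np.array([[c['fx'],0,c['cx']],[0,c['fy'],c['cy']],[0,0,1]])
    M=np.diag([1,-1,-1,1])@c['world_to_cam']; return K,np.array([c['k1'],0,0,0]),M
def world(n,px,z):
    "px: list of [col,row] -> world xyz at height z"
    K,d,M=cam(n); p=cv2.undistortPointsIter(np.array(px,float).reshape(-1,1,2),K,d,None,None,(3,50,1e-9))[:,0]
    R=M[:3,:3];C=-R.T@M[:3,3]; v=np.c_[p,np.ones(len(p))]@R
    return C+v*((z-C[2])/v[:,2])[:,None]
def proj(n,P):
    K,d,M=cam(n); return cv2.projectPoints(np.array(P,float).reshape(-1,1,3),cv2.Rodrigues(M[:3,:3])[0],M[:3,3],K,d)[0][:,0]
def rect(n,mask,z):
    "min-area rect of a mask projected to plane z: centre, sizes, yaw of long side"
    c=max(cv2.findContours(mask.astype(np.uint8),0,1)[0],key=cv2.contourArea)[:,0]
    w=world(n,c,z)[:,:2]; (cx,cy),(a,b),t=cv2.minAreaRect((w*1000).astype(np.float32))
    if a<b: a,b,t=b,a,t+90
    return cx,cy,a,b,(t+90)%180-90
def tcp():
    s=r.observe(); w,x,y,z=s['eef_rot']
    from scipy.spatial.transform import Rotation as Ro
    return np.array(s['position'])*1000,Ro.from_quat([x,y,z,w]).as_matrix(),s
E
python3 - <<'E'
from h import *
np.set_printoptions(precision=1,suppress=True)
p,R,s=tcp(); print(p,R)
Z=dict(red_tray=0,blue_tray=0,wedge=0,plug_spanner=.0,spark_plug=.0104,green_bottle=0,red_bottle=0,white_bottle=0,air_filter=0)
for n in("top","scene"):
    eyes.grab_frame(n)
    for t,z in Z.items():
        for d in eyes.tip_of(t,n)[:4]:
            if d['p']>.3:print(n,t,'tip',round(d['p'],2),np.array(d['position']),world(n,[d['position'][::-1]],z)[0]*1000)
        if n=="top":
            zs=dict(red_tray=.03,blue_tray=.03,wedge=.012,air_filter=.045,spark_plug=.0104,plug_spanner=.01).get(t,.098)
            for d in eyes.silhouettes(t,n)[:4]:
                if d['p']>.3: print('   sil',round(d['p'],2),np.array(d['position']),np.array(rect(n,d['region'],zs)))
print(r.observe()['time'])
E
```

```text
[283.9 666.3 230.2] [[ 0.4 -0.  -0.9]
 [ 0.9 -0.   0.4]
 [-0.  -1.  -0. ]]
top red_tray tip 0.85 [203.5 224.6] [498.5 115.9   0. ]
top red_tray tip 0.37 [213.4 282.7] [472.4 -70.    0. ]
   sil 0.83 [204.4 222.7] [502.3 123.4 192.4 190.8 -88.2]
top blue_tray tip 0.81 [199.4 149. ] [504.4 360.3   0. ]
   sil 0.81 [197.9 150.6] [504.2 358.8 199.1 190.1  87.4]
top wedge tip 0.97 [269.3 186.3] [286.  227.1   0. ]
top wedge tip 0.9 [263.8 310. ] [ 315.4 -159.9    0. ]
top wedge tip 0.83 [265.5 130.2] [291. 407.   0.]
top wedge tip 0.72 [213.6 282.2] [471.7 -68.4   0. ]
   sil 0.92 [265.9 185.4] [288.8 224.6 125.6  56.1  32.2]
   sil 0.87 [265.4 407.2] [ 315.9 -467.3  120.6   52.2  -69.1]
   sil 0.85 [265.3 135.6] [284.7 392.6 118.1  53.2  48.6]
   sil 0.79 [262.3 309.5] [ 318.1 -155.8  118.8   49.1   61.6]
top plug_spanner tip 0.81 [209.9 398.9] [ 495.  -443.9    0. ]
   sil 0.74 [226.4 400.5] [ 444.5 -458.4   55.    49.5  -41.1]
top spark_plug tip 0.4 [215.9 365.6] [ 470.8 -333.2   10.4]
   sil 0.48 [211.7 365.3] [ 480.2 -331.2   71.2   25.7   -0. ]
top green_bottle tip 0.5 [175.7 350.4]
[... 714 characters left out ...]
] [484.5 -66.5   0. ]
scene wedge tip 0.94 [273.   84.3] [ 317.2 -469.5    0. ]
scene wedge tip 0.74 [157.9 308.6] [293.6 227.4   0. ]
scene wedge tip 0.71 [137.7 348.1] [286.8 395.7   0. ]
scene plug_spanner tip 0.86 [325.  123.6] [ 501.5 -453.     0. ]
scene spark_plug tip 0.72 [283.7 166.5] [ 466.3 -329.3   10.4]
scene green_bottle tip 0.75 [322.3 222.5] [ 617.7 -280.7    0. ]
scene green_bottle tip 0.49 [305.4 279.8] [ 655.2 -159.1    0. ]
scene red_bottle tip 0.93 [306.6 280.1] [ 658.1 -160.5    0. ]
scene white_bottle tip 0.57 [285.5 320.6] [667.7 -54.1   0. ]
scene air_filter tip 0.63 [255.7 219.4] [ 458.6 -186.5    0. ]
scene air_filter tip 0.57 [287.6 317.6] [668.1 -63.2   0. ]
1.55
```

```bash
cat > fit.py <<'E'
from h import *
from scipy.optimize import minimize
def cyl(r,z0,z1,n=24):
    a=np.linspace(0,2*np.pi,n,endpoint=False); return np.array([[r*np.cos(t),r*np.sin(t),z] for z in(z0,z1) for t in a])
def xcyl(r,x0,x1,z0,z1=None,n=12):
    z1=z0 if z1 is None else z1
    a=np.linspace(0,2*np.pi,n,endpoint=False); return np.array([[x,r*np.cos(t),z+r*np.sin(t)] for x,z in((x0,z0),(x1,z1)) for t in a])
def box(x,y,z): return np.array([[a,b,c] for a in(-x/2,x/2) for b in(-y/2,y/2) for c in(0,z)])
bot=[cyl(23,0,57),np.r_[cyl(23,57,58),cyl(11,75,80)],cyl(11,78,98)]
tube=xcyl(12,-30,30,12)[:,[1,0,2]]+[-60,0,0]
M=dict(red_tray=[box(186,190,30)],blue_tray=[box(186,190,30)],
 wedge=[np.array([[-60,y,z] for y in(-25,25) for z in(0,24)]+[[60,y,z] for y in(-25,25) for z in(0,3)])],
 plug_spanner=[tube,xcyl(5,-60,72,12,5.5)],spark_plug=[xcyl(12,-8.5,8.5,10.4),xcyl(7,-34,0,10.4),xcyl(6,0,33,10.4),xcyl(3,33,43,10.4)],
 green_bottle=bot,red_bottle=bot,white_bottle=bot,air_filter=[cyl(30,0,45)])
S=4
def draw(t,p,n,tilt=None):
    x,y,a=p; c,s=np.cos(a),np.sin(a); im=np.zeros((420*S,560*S),np.uint8)
    for part in M[t]:
        w=np.c_[c*part[:,0]-s*part[:,1]+x,s*part[:,0]+c*part[:,1]+y,part[:,2]]/1000
        q=((proj(n,w)+.5)*S).astype(np.int32); cv2.fillConvexPoly(im,cv2.convexHull(q),1)
    return im
def fit(t,seed,masks):
    big={n:cv2.resize(m.astype(np.uint8),None,fx=S,fy=S,interpolation=cv2.INTER_LINEAR) for n,m in masks.items()}
    def cost(p):
        v=0
        for n,m in big.items():
            d=draw(t,(p[0],p[1],p[2]/50),n); v+=1-(d&m).sum()/(d|m).sum()
        return v/len(big)
    o=minimize(cost,[seed[0],seed[1],seed[2]*50],method='Nelder-Mead',options=dict(initial_simplex=np.array([seed[0],seed[1],seed[2]*50])+np.array([[0,0,0],[12,0,0],[0,12,0],[0,0,8]]),xatol=.2,fatol=1e-4,maxiter=120))
    return np.array([o.x[0],o.x[1],o.x[2]/50]),1-o.fun
def nearest(t,n,p):
    q=proj(n,[[p[0]/1000,p[1]/1000,.02]])[0]
    L=[d for d in eyes.silhouettes(t,n) if np.hypot(*(np.array(d['position'])[::-1]-q))<25]
    return L[0]['region'] if L else None
E
cat > m.py <<'E'
from fit import *
np.set_printoptions(precision=3,suppress=True)
seeds=dict(red_tray=(503,115,0),blue_tray=(503,365,0),wedge=(475,-69,0),plug_spanner=(490,-450,0),spark_plug=(470,-331,0),green_bottle=(608,-282,0),red_bottle=(645,-158,0),white_bottle=(660,-50,0),air_filter=(460,-189,0))
ims={n:eyes.grab_frame(n) for n in("top","scene")}
over=cv2.resize(ims['top'],None,fx=S,fy=S,interpolation=cv2.INTER_CUBIC)
for t,s in seeds.items():
    masks={n:nearest(t,n,s) for n in ims}; masks={n:m for n,m in masks.items() if m is not None}
    out=[]
    for a in ((0,np.pi) if t in('wedge',) else (0,)):
        out.append(fit(t,(s[0],s[1],s[2]+a),masks))
    each={n:fit(t,s,{n:m})[0][:2].round(1).tolist() for n,m in masks.items()}
    print(t,[(o[0],round(o[1],3)) for o in out],each)
    cs=cv2.findContours(draw(t,out[0][0],'top'),0,1)[0]; cv2.drawContours(over,cs,-1,(0,255,255),1)
b=cv2.cvtColor(over,cv2.COLOR_RGB2BGR)
cv2.imwrite('pics/ov1.png',b[135*S:240*S,265*S:430*S])
cv2.imwrite('pics/ov2.png',b[150*S:250*S,105*S:300*S])
E
python3 m.py
```

```text
red_tray [(array([502.163, 124.403,   0.046]), np.float64(0.971))] {'top': [502.3, 122.9], 'scene': [501.3, 125.8]}
blue_tray [(array([504.416, 362.216,  -0.048]), np.float64(0.965))] {'top': [505.7, 361.8], 'scene': [503.2, 362.9]}
wedge [(array([479.126, -70.453,   0.029]), np.float64(0.937)), (array([476.75 , -71.623,   3.164]), np.float64(0.852))] {'top': [478.5, -71.7], 'scene': [479.8, -70.5]}
plug_spanner [(array([ 504.041, -451.426,    0.105]), np.float64(0.851))] {'top': [503.1, -451.3], 'scene': [505.1, -450.9]}
spark_plug [(array([ 474.072, -329.238,   -0.102]), np.float64(0.827))] {'scene': [474.1, -329.2]}
green_bottle [(array([ 613.789, -286.94 ,    0.037]), np.float64(0.854))] {'top': [612.2, -287.0], 'scene': [612.9, -287.3]}
red_bottle [(array([ 648.249, -160.65 ,    0.013]), np.float64(0.915))] {'top': [648.3, -161.4], 'scene': [646.6, -158.7]}
white_bottle [(array([670.005, -51.928,  -0.053]), np.float64(0.936))] {'top': [670.0, -52.0], 'scene': [670.5, -52.2]}
air_filter [(array([ 454.128, -193.357,    0.206]), np.float64(0.938))] {'top': [453.8, -193.3], 'scene': [454.9, -192.8]}
```

View pics/ov1.png

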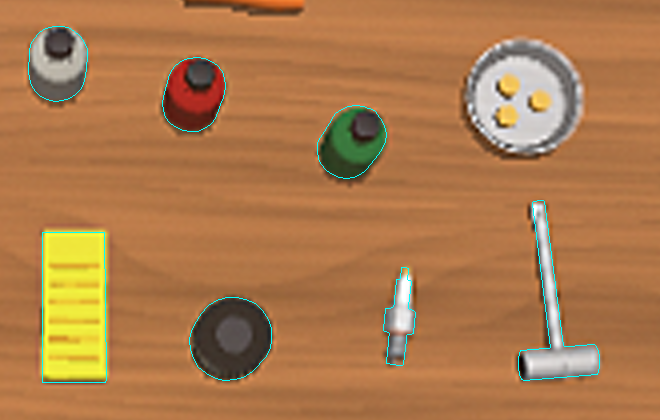

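View pics/ov2.png

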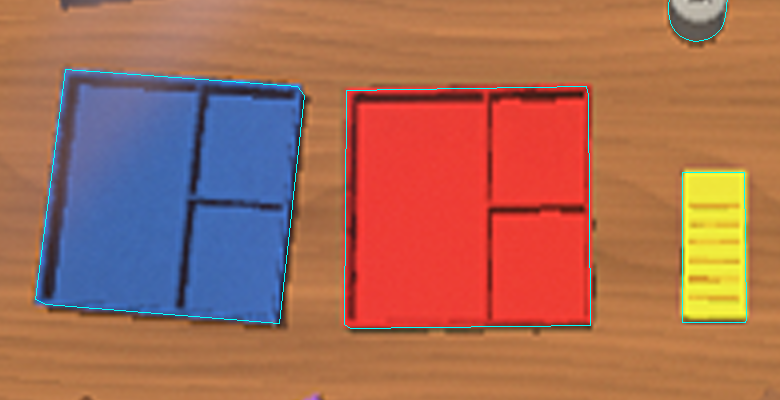

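Overlays match: only the yellow wedge at (75,305) in the crop fits (thick end toward the robot, by fit). Red bottle is at (194,95), green at (352,142), plug at (398,315) and spanner at (555,290). Both tray outlines fit.

```bash
cat > go.py <<'E'
import sys
from h import *
p,R,s=tcp(); a=list(map(float,sys.argv[1:]))
az=np.degrees(np.arctan2(R[1,0],R[0,0])); d=R.T@(np.array(a[:3])-p)
print('t',round(s['time'],2),'tcp',p.round(1),'az',round(az,1),'tilt',round(np.degrees(np.arccos(-R[2,1])),2),'gap',round(s['finger_gap']*1000,1),'F',np.round(s['contact_force'],1),'| shift',d.round(1),'turn',round(az-a[3],1))
E
python3 -m handwheel '[[[0,0,0,0,-7],[0,0,0,0,-7],[0,0,0,0,-7],[0,0,0,0,-4.5],[0,0,0,0,0]]]'; python3 go.py 459 -71 150 91.7
```

```text
time: 2.97
position: [0.2841, 0.667, 0.2313]
eef_rot: [-0.484, 0.485, 0.515, -0.515]
contact_force: [-0.2, -0.2, 0.2]
finger_gap: 0.0857
t 2.97 tcp [284.1 667.  231.3] az 93.5 tilt 0.05 gap 85.7 F [-0.2 -0.2  0.2] | shift [-747.2   81.6 -130. ] turn 1.8
```

```bash
python3 -m handwheel '[[[0,-33,0,-24,1.8],[0,-33,0,-24,0],[0,-35,0,-20,0],[0,-35,0,-20,0],[0,-41,0,-5,0],[0,-41,0,-5,0],[0,-41,0,-5,0],[0,-41,0,-5,0],[0,-41,0,-5,0],[0,-41,0,-5,0]]]'; python3 go.py 459 -71 150 91.7
```

```text
time: 3.8
position: [0.4116, 0.2966, 0.2278]
eef_rot: [-0.499, 0.491, 0.509, -0.5]
contact_force: [0.9, -0.3, 0.3]
finger_gap: 0.0851
t 3.8 tcp [411.6 296.6 227.8] az 91.1 tilt 0.94 gap 85.1 F [ 0.9 -0.3  0.3] | shift [-369.7   71.8  -39.9] turn -0.6
```

```bash
python3 -m handwheel '[[[0,-41,4,0,0],[0,-41,4,0,0],[0,-41,4,0,0],[0,-41,4,0,0],[0,-41,4,0,0],[0,-41,4,0,0],[0,-41,4,0,0],[0,0,0,0,0]]]'; python3 go.py 459 -71 100 91.7
```

```text
time: 4.47
position: [0.4165, -0.0015, 0.1977]
eef_rot: [0.505, -0.502, -0.504, 0.489]
contact_force: [0.1, 0.9, 0.3]
finger_gap: 0.0854
t 4.47 tcp [416.5  -1.5 197.7] az 89.2 tilt 1.26 gap 85.4 F [0.1 0.9 0.3] | shift [-70.6  97.  -42.2] turn -2.5
```

```bash
python3 -m handwheel '[[[0,-24,20,-14,-2.5],[0,-24,25,-14,0],[0,-22,25,-14,0],[0,0,25,0,0],[0,0,0,0,0]]]'; python3 go.py 459 -71 40 91.7
```

```text
time: 4.88
position: [0.4674, -0.0763, 0.1021]
eef_rot: [-0.494, 0.5, 0.513, -0.492]
contact_force: [-1.0, 1.1, -0.7]
finger_gap: 0.0854
t 4.88 tcp [467.4 -76.3 102.1] az 90.7 tilt 1.77 gap 85.4 F [-1.   1.1 -0.7] | shift [ 4.5 61.9 10. ] turn -1.0
```

```bash
python3 -m handwheel '[[[0,4,30,9,-1],[0,0,24,0,0],[0,0,0,0,0],[0,0,0,0,0]]]'; python3 go.py 459 -71 4 91.7; python3 -c "
from h import *
print(tcp()[1].round(3))"
```

```text
time: 5.22
position: [0.4636, -0.0713, 0.0492]
eef_rot: [-0.49, 0.498, 0.517, -0.494]
contact_force: [0.9, -0.3, 0.6]
finger_gap: 0.0852
t 5.22 tcp [463.6 -71.3  49.2] az 91.4 tilt 2.0 gap 85.2 F [ 0.9 -0.3  0.6] | shift [-0.2 45.   6. ] turn -0.3
[[-0.024  0.032 -0.999]
 [ 1.     0.015 -0.023]
 [ 0.014 -0.999 -0.032]]
```

```bash
python3 -m handwheel '[[[0,0,25,5,0],[0,0,18,0,0],[0,0,0,0,0]]]'; python3 go.py 459 -71 3 91.7
```

```text
time: 5.47
position: [0.4648, -0.0697, 0.0109]
eef_rot: [-0.487, 0.501, 0.52, -0.492]
contact_force: [0.2, 0.5, -0.7]
finger_gap: 0.0851
t 5.47 tcp [464.8 -69.7  10.9] az 91.4 tilt 2.55 gap 85.1 F [ 0.2  0.5 -0.7] | shift [-1.3  7.7  6.2] turn -0.3
```

```bash
python3 -m handwheel '[[[0,-1,9,6,0],[0,0,0,0,0],[0.6,0,0,0,0],[0.6,0,0,0,0],[0.6,0,0,0,0],[0.6,0,0,0,0],[0.6,0,0,0,0],[0.6,0,0,0,0]]]'; python3 go.py 459 -71 3 91.7
```

```text
time: 6.13
position: [0.4646, -0.0709, 0.0113]
eef_rot: [-0.485, 0.503, 0.521, -0.49]
contact_force: [-0.2, 0.3, -1.2]
finger_gap: 0.0473
t 6.13 tcp [464.6 -70.9  11.3] az 91.4 tilt 2.95 gap 47.3 F [-0.2  0.3 -1.2] | shift [-0.1  8.   6. ] turn -0.3
```

```bash
sed -i "s/^print(/print('lean xy deg',np.degrees(R[:2,1]).round(2),'q',np.round(s['qpos'],3),'\\\\n',end='');print(/" go.py; sed -i "s/'position'\])\*1000,Ro/'position'])*1000,Ro/" h.py
for i in 1 2 3; do python3 -m handwheel '[[[0.6,0,0,0,0]]]' >/dev/null; python3 go.py 459 -71 3 91.7; done
```

```text
lean xy deg [2.86 0.77] q [ 0.08   0.678 -0.018  2.329 -0.061  0.086  1.72 ] 
t 6.22 tcp [464.6 -71.   11.5] az 91.4 tilt 2.96 gap 47.4 F [-0.1 -0.9 -0.4] | shift [-0.   8.2  6.1] turn -0.3
lean xy deg [2.86 0.77] q [ 0.08   0.678 -0.018  2.329 -0.061  0.086  1.72 ] 
t 6.3 tcp [464.6 -71.   11.5] az 91.4 tilt 2.96 gap 47.4 F [-0.7  0.3 -0.5] | shift [0.  8.2 6. ] turn -0.3
lean xy deg [2.85 0.77] q [ 0.08   0.678 -0.018  2.329 -0.061  0.086  1.72 ] 
t 6.38 tcp [464.6 -71.   11.4] az 91.4 tilt 2.95 gap 47.3 F [ 0.  -1.1 -2. ] | shift [0.  8.1 6. ] turn -0.3
```

```bash
python3 -m handwheel '[[[0.7,0,0,-12,0],[0.7,0,0,-12,0],[0.7,0,0,-12,0],[0.7,0,0,0,0]]]'>/dev/null; python3 go.py 490 -71 3 91.7;python3 - <<'E'
from fit import *
im=eyes.grab_frame('scene'); b=cv2.cvtColor(im,cv2.COLOR_RGB2BGR)
cv2.imwrite('pics/s1.png',cv2.resize(b[120:320,160:400],None,fx=3,fy=3))
for n in('top','scene'):
    eyes.grab_frame(n); m=nearest('wedge',n,(510,-71)); print(n,None if m is None else fit('wedge',(510,-71,0.03),{n:m}))
E
```

```text
lean xy deg [2.68 0.78] q [ 0.067  0.689 -0.01   2.25  -0.063  0.158  1.715] 
t 6.72 tcp [500.9 -70.1  12.6] az 91.3 tilt 2.79 gap 47.3 F [ 1.2 -0.6 -0.8] | shift [-0.7  9.  11.3] turn -0.4
top None
scene (array([ 5.18625107e+02, -7.05502186e+01, -2.37777206e-02]), np.float64(0.6820525262327894))
```

View pics/s1.png

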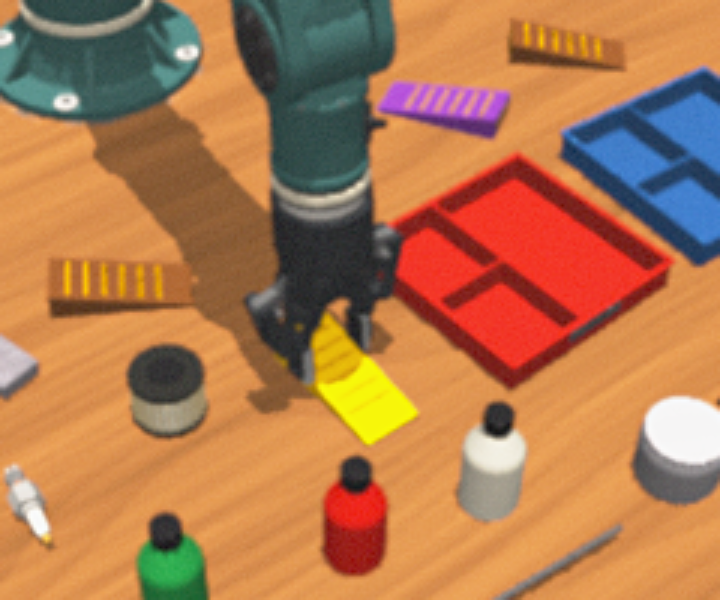

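The picture shows the jaws around the yellow wedge's rear half at about (320,340) in the crop, and it has been dragged outward, clear of the arm's inner limit. I'll re-grip it lower.

```bash
python3 -m handwheel '[[[0.1,0,0,0,0],[0.1,0,0,0,0],[0.1,0,0,0,0],[0.1,0,6,0,0],[0.1,0,6,0,0],[0.1,0,0,0,0]]]'>/dev/null; python3 go.py 500 -70.5 0 91; python3 -m handwheel '[[[0.7,0,1,0,0],[0.7,0,0,0,0],[0.7,0,0,0,0],[0.7,0,0,0,0],[0.7,0,0,0,0]]]'>/dev/null; python3 go.py 500 -70.5 60 91
```

```text
lean xy deg [2.14 0.79] q [ 0.069  0.713 -0.012  2.261 -0.063  0.131  1.716] 
t 7.47 tcp [493.3 -70.4  -0.6] az 91.2 tilt 2.29 gap 77.1 F [-0.   0.1  0.5] | shift [-0.3 -0.3 -6.7] turn 0.2
lean xy deg [2.08 0.79] q [ 0.07   0.716 -0.012  2.261 -0.063  0.13   1.716] 
t 7.88 tcp [493.  -70.5  -1.8] az 91.2 tilt 2.23 gap 48.5 F [-0.2 -0.4 -1.4] | shift [  0.6 -61.5  -9.3] turn 0.2
```

```bash
python3 -m handwheel '[[[0.7,0,-20,0,0],[0.7,0,-30,0,0],[0.7,0,-30,0,0],[0.7,0,-10,0,0],[0.7,0,0,0,0]]]'>/dev/null; python3 go.py 490 163 90 92.6;  python3 - <<'E'
from fit import *
im=eyes.grab_frame('scene'); b=cv2.cvtColor(im,cv2.COLOR_RGB2BGR)
cv2.imwrite('pics/s2.png',cv2.resize(b[120:320,160:400],None,fx=3,fy=3))
E
```

```text
lean xy deg [1.76 0.83] q [ 0.059  0.532  0.006  2.244 -0.059  0.336  1.713] 
t 8.3 tcp [488.2 -71.5  89.5] az 91.2 tilt 1.95 gap 48.8 F [ 0.7  0.2 -1.3] | shift [234.4   2.9  -6.9] turn -1.4
```

View pics/s2.png

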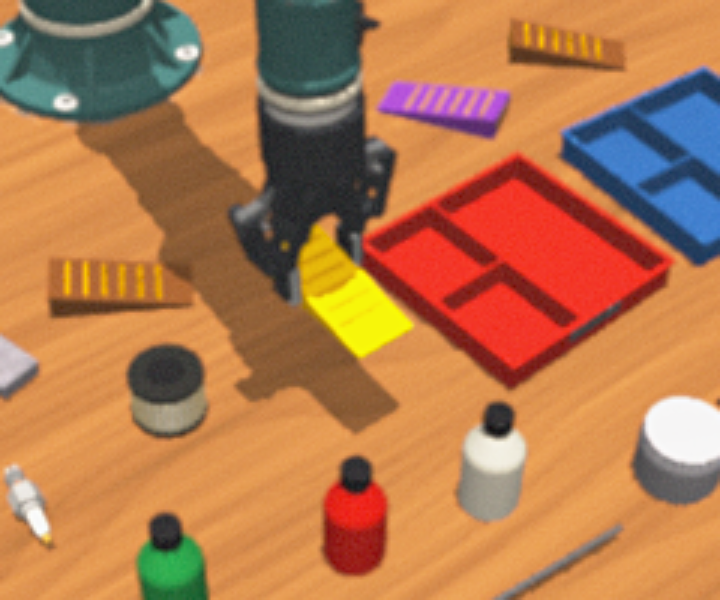

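The wedge is lifted and level, at about (355,300) in the crop. Next: over to the red tray's long cell.

```bash
python3 -m handwheel '[[[0.7,30,0,-1,-1.4],[0.7,39,0,-1,0],[0.7,39,0,-1,0],[0.7,39,0,-1,0],[0.7,39,0,-1,0],[0.7,39,0,-1,0],[0.7,20,0,0,0],[0.7,0,0,0,0]]]'>/dev/null; python3 go.py 490 163 4 92.6
```

```text
lean xy deg [1.36 0.51] q [-0.516  0.566  0.096  2.2   -0.142  0.357  1.304] 
t 9.02 tcp [483.7 179.5  82.6] az 92.0 tilt 1.45 gap 48.3 F [ 0.   0.9 -0.8] | shift [-17.3  78.6  -3.8] turn -0.6
```

```bash
python3 -m handwheel '[[[0.7,-17,20,-4,-0.6],[0.7,0,20,0,0],[0.7,0,10,0,0],[0.7,0,0,0,0]]]'>/dev/null; python3 go.py 490 163 4 92.6
```

```text
lean xy deg [1.19 0.45] q [-0.456  0.669  0.056  2.214 -0.143  0.24   1.352] 
t 9.35 tcp [488.1 164.9  27.4] az 93.1 tilt 1.27 gap 48.7 F [ 0.4  0.  -0.6] | shift [-2.1 23.4 -1.3] turn 0.5
```

```bash
python3 -m handwheel '[[[0.7,-2,12,0,0],[0.7,0,9,0,0],[0.7,0,0,0,0]]]'>/dev/null; python3 go.py 490 163 2 92.6
```

```text
lean xy deg [1.   0.31] q [-0.44   0.713  0.046  2.218 -0.145  0.195  1.358] 
t 9.6 tcp [487.7 160.1   4.4] az 92.9 tilt 1.04 gap 48.5 F [-0.4 -0.3 -1.4] | shift [ 2.8  2.5 -2.4] turn 0.3
```

```bash
python3 -m handwheel '[[[0.7,2,2,0,0],[0.7,0,0,0,0],[0.3,0,0,0,0],[0.3,0,0,0,0],[0.3,0,0,0,0]]]'>/dev/null; python3 go.py 490 163 2 92.6; python3 -m handwheel '[[[0.3,0,-15,0,0],[0.3,0,-30,0,0],[0.3,0,-40,0,0],[0.0,0,-40,0,0],[0.0,0,-20,0,0],[0.0,0,0,0,0]]]'>/dev/null; python3 go.py 474.2 -454.6 150 96;  python3 - <<'E'
from fit import *
im=eyes.grab_frame('scene'); b=cv2.cvtColor(im,cv2.COLOR_RGB2BGR)
cv2.imwrite('pics/s3.png',cv2.resize(b[120:320,200:440],None,fx=3,fy=3))
E
```

```text
lean xy deg [1.14 0.34] q [-0.444  0.714  0.047  2.217 -0.147  0.193  1.355] 
t 10.02 tcp [488.7 161.8   4.2] az 92.8 tilt 1.19 gap 59.7 F [-0.2 -0.4 -0.6] | shift [ 1.1  2.2 -1.3] turn 0.2
lean xy deg [1.08 0.39] q [-0.511  0.436  0.131  2.165 -0.108  0.527  1.322] 
t 10.52 tcp [485.7 161.7 155.9] az 92.9 tilt 1.15 gap 85.4 F [ 0.1  0.2 -0. ] | shift [-615.     1.5   42.6] turn -3.1
```

View pics/s3.png

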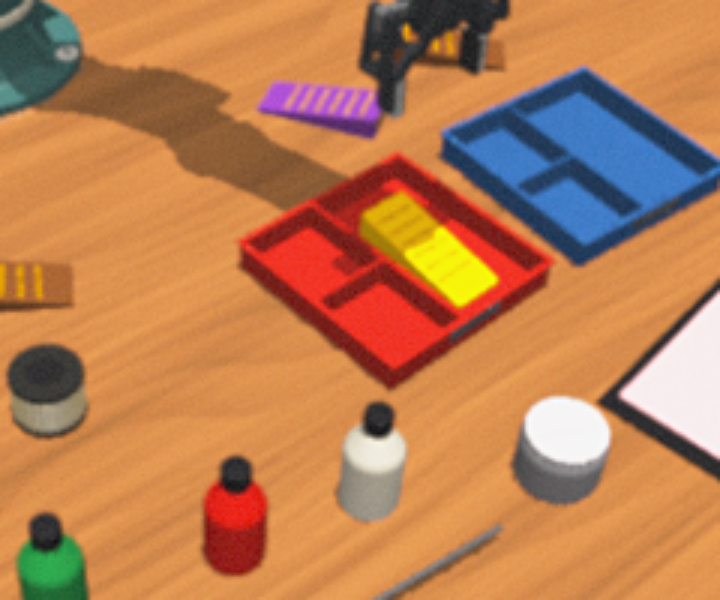

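The wedge lies flat in the red long cell, at about (430,250) in the crop. Next: the spanner.

```bash
python3 -m handwheel '[[[0,-41,-2,-2,0],[0,-41,-2,-2,0],[0,-41,-2,-2,0],[0,-41,0,-2,0],[0,-41,0,0,0],[0,-41,0,0,0],[0,-41,0,0,0],[0,-41,0,0,0],[0,-41,0,0,0],[0,-41,0,0,0]]]'>/dev/null; python3 go.py 474.2 -454.6 120 96
```

```text
lean xy deg [0.25 1.1 ] q [ 0.313  0.517  0.075  2.029 -0.1    0.602  2.116] 
t 11.4 tcp [ 516.4 -241.4  145. ] az 94.8 tilt 1.13 gap 85.1 F [ 0.8 -0.1  0.3] | shift [-209.3   20.8   60. ] turn -1.2
```

```bash
python3 -m handwheel '[[[0,-40,0,3,-3],[0,-40,4,3,0],[0,-40,8,3,0],[0,-25,10,3,0],[0,0,8,0,0],[0,0,0,0,0]]]'>/dev/null; python3 go.py 474.2 -454.6 60 96
```

```text
lean xy deg [-0.27  1.08] q [ 0.563  0.665  0.057  1.853 -0.08   0.64   2.366] 
t 11.9 tcp [ 514.2 -403.2  100.4] az 97.0 tilt 1.11 gap 85.2 F [ 0.2  1.3 -0.3] | shift [-46.9  39.7  45.9] turn 1.0
```

```bash
python3 -m handwheel '[[[0,-15,12,15,1],[0,-15,12,15,0],[0,-14,10,14,0],[0,0,0,0,0]]]'>/dev/null; python3 go.py 474.2 -454.6 30 96;python3 -m handwheel '[[[0,0,4,0,0],[0,0,0,0,0]]]'>/dev/null; python3 go.py 474.2 -454.6 3 96
```

```text
lean xy deg [-0.53  1.6 ] q [ 0.661  0.722  0.043  1.867 -0.081  0.58   2.445] 
t 12.23 tcp [ 474.5 -444.4   59.6] az 96.4 tilt 1.69 gap 85.4 F [-0.8 -0.  -0.6] | shift [-10.9  29.3   1.3] turn 0.4
lean xy deg [-0.69  1.87] q [ 0.66   0.729  0.04   1.872 -0.082  0.572  2.445] 
t 12.4 tcp [ 473.9 -440.5   53.6] az 96.5 tilt 1.99 gap 85.6 F [ 0.  -0.2 -0.1] | shift [-15.8  50.1   0.9] turn 0.5
```

```bash
python3 -m handwheel '[[[0,-16,20,1,0.5],[0,0,15,0,0],[0,0,0,0,0]]]'>/dev/null; python3 go.py 474.2 -454.6 3 96
```

```text
lean xy deg [-0.5   2.05] q [ 0.674  0.789  0.031  1.855 -0.087  0.529  2.455] 
t 12.65 tcp [ 479.1 -449.2   18.1] az 96.4 tilt 2.11 gap 85.2 F [ 0.4  1.2 -0.5] | shift [-5.4 14.9  5.4] turn 0.4
```

```bash
python3 -m handwheel '[[[0,-6,13,5,0],[0,0,2,0,0],[0,0,0,0,0]]]'>/dev/null; python3 go.py 474.2 -454.6 3 96;python3 -m handwheel '[[[1,0,0,0,0],[1,0,0,0,0],[1,0,0,0,0],[1,0,0,0,0],[1,0,0,0,0],[1,0,0,0,0],[1,0,0,0,0],[1,0,0,0,0]]]'>/dev/null; python3 go.py 474.2 -454.6 60 96
```

```text
lean xy deg [-0.46  2.2 ] q [ 0.684  0.813  0.024  1.855 -0.086  0.506  2.466] 
t 12.9 tcp [ 476.9 -451.4    1.9] az 96.8 tilt 2.24 gap 85.5 F [ 1.2  0.9 -0.7] | shift [-2.9 -1.2  3.1] turn 0.8
lean xy deg [-0.31  2.1 ] q [ 0.683  0.809  0.024  1.856 -0.086  0.506  2.466] 
t 13.57 tcp [ 478.1 -451.1    4.3] az 96.8 tilt 2.13 gap 7.4 F [ 0.6 -0.3 -2.1] | shift [ -0.9 -55.8   4.4] turn 0.8
```

```bash
python3 -m handwheel '[[[1,0,-15,0,0],[1,0,-30,0,0],[1,0,-40,0,0],[1,0,-40,-5,0],[1,0,-20,-5,0],[1,0,0,0,0]]]'>/dev/null; python3 go.py 510 100 150 90;python3 - <<'E'
from fit import *
im=eyes.grab_frame('scene'); b=cv2.cvtColor(im,cv2.COLOR_RGB2BGR)
cv2.imwrite('pics/s4.png',cv2.resize(b[160:360,20:260],None,fx=3,fy=3))
E
```

```text
lean xy deg [-0.83  2.57] q [ 0.661  0.616  0.049  1.783 -0.075  0.785  2.445] 
t 14.07 tcp [ 485.3 -452.8  153.9] az 96.7 tilt 2.7 gap 7.2 F [ 0.9 -0.7 -2.2] | shift [545.4  28.4 -89.6] turn 6.7
```

View pics/s4.png

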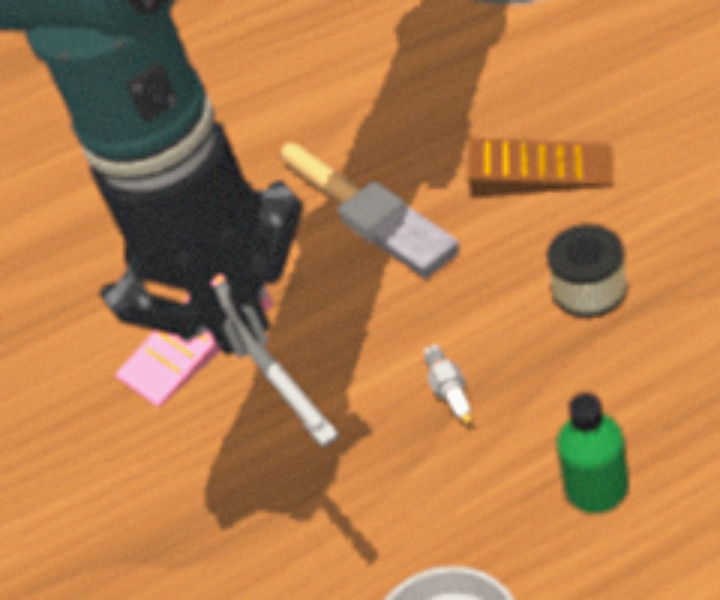

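The spanner is held level, with its tube at about (220,285) and blade at (330,435) in the crop. Next: the blue tray.

```bash
python3 -m handwheel '[[[1,25,0,-8,1],[1,38,0,-10,1],[1,38,0,-10,1],[1,38,0,-8,1],[1,38,0,-5,1],[1,38,0,-3,1],[1,38,0,-3,1],[1,38,0,-2,1],[1,38,0,-2,1],[1,38,0,0,0]]]'>/dev/null; python3 go.py 500 350 150 87.3
```

```text
lean xy deg [-2.64  2.46] q [ 0.021  0.467  0.095  2.114 -0.139  0.618  1.72 ] 
t 14.95 tcp [508.1 -80.9 151.6] az 85.7 tilt 3.61 gap 7.6 F [ 0.4 -0.2 -3.6] | shift [428.7  20.5  39.3] turn -1.6
```

```bash
python3 -m handwheel '[[[1,38,0,0,0],[1,38,0,0,0],[1,38,0,0,0],[1,38,0,0,0],[1,38,0,0,0],[1,38,0,0,0],[1,38,0,0,0],[1,0,0,0,0]]]'>/dev/null; python3 go.py 476.3 403.1 100 87.3
```

```text
lean xy deg [-4.3   2.31] q [-0.48   0.51   0.077  2.035 -0.171  0.658  1.234] 
t 15.62 tcp [511.4 203.9 148.5] az 86.3 tilt 4.89 gap 7.5 F [ 0.8  1.2 -2.5] | shift [194.7  59.   43.5] turn -1.0
```

```bash
python3 -m handwheel '[[[1,20,2,5,0],[1,20,2,5,0],[1,20,2,5,0],[1,20,2,5,0]]]'>/dev/null; python3 go.py 476.3 403.1 100 87.3;python3 -m handwheel '[[[1,20,2,5,0],[1,20,2,5,0],[1,20,2,5,0],[1,20,2,5,0]]]'>/dev/null; python3 go.py 476.3 403.1 100 87.3; python3 -m handwheel '[[[1,0,0,0,0],[1,0,0,0,0]]]'>/dev/null; python3 go.py 476.3 403.1 60 87.3;
```

```text
lean xy deg [-4.99  1.67] q [-0.618  0.544  0.077  2.005 -0.18   0.661  1.1  ] 
t 15.95 tcp [490.1 281.6 137.2] az 86.2 tilt 5.27 gap 7.5 F [ 0.2 -0.2 -3.8] | shift [119.4  41.8  18.3] turn -1.1
lean xy deg [-5.72  1.02] q [-0.747  0.589  0.077  1.951 -0.191  0.679  0.977] 
t 16.28 tcp [467.9 360.1 124.6] az 86.1 tilt 5.82 gap 7.3 F [ 1.2  0.  -2.2] | shift [43.2 24.4 -8. ] turn -1.2
lean xy deg [-6.09  0.91] q [-0.752  0.595  0.072  1.952 -0.193  0.677  0.977] 
t 16.45 tcp [463.  363.9 120.7] az 86.6 tilt 6.17 gap 7.2 F [ 0.3 -0.3 -2.9] | shift [ 39.4  59.6 -17.4] turn -0.7
```

```bash
for k in 1 2; do python3 -m handwheel '[[[1,0,0,0,0],[1,0,0,0,0],[1,0,0,0,0],[1,0,0,0,0]]]'>/dev/null; python3 go.py 476.3 403.1 60 87.3;done;  python3 -m handwheel '[[[1,15,0,-8,0],[1,15,0,-8,0],[1,8,0,0,0]]]'>/dev/null; python3 go.py 476.3 403.1 60 87.3;
```

```text
lean xy deg [-6.4   0.55] q [-0.748  0.598  0.074  1.959 -0.192  0.676  0.979] 
t 16.78 tcp [461.3 358.4 117.5] az 86.4 tilt 6.44 gap 7.1 F [ 0.3  0.3 -2.8] | shift [ 45.4  55.8 -18.6] turn -0.9
lean xy deg [-6.34  0.52] q [-0.745  0.597  0.076  1.96  -0.192  0.676  0.979] 
t 17.12 tcp [462.7 355.5 117.8] az 86.2 tilt 6.38 gap 7.3 F [ 0.3 -0.7 -2.6] | shift [ 48.3  56.4 -16.7] turn -1.1
lean xy deg [-6.39  0.38] q [-0.771  0.635  0.083  1.878 -0.192  0.721  0.948] 
t 17.37 tcp [481.7 389.4 116.4] az 85.9 tilt 6.42 gap 7.6 F [ 1.   1.2 -3. ] | shift [13.3 56.7  0.1] turn -1.4
```

```bash
python3 -m handwheel '[[[1,14,25,-3,-1.4],[1,2,25,-2,0],[1,0,20,-2,0],[1,0,0,0,0]]]'>/dev/null; python3 go.py 478 403.1 20 87.3
```

```text
lean xy deg [-6.08  0.78] q [-0.772  0.743  0.052  1.871 -0.205  0.608  0.969] 
t 17.7 tcp [483.6 411.9  46.6] az 87.6 tilt 6.14 gap 7.3 F [-0.8 -0.5 -3.2] | shift [-9.3 26.9  2.4] turn 0.3
```

```bash
python3 -m handwheel '[[[1,-9,10,2,0],[1,0,10,0,0],[1,0,0,0,0]]]'>/dev/null; python3 go.py 478 403.1 10 87.3; python3 -m handwheel '[[[1,0,5,0,0],[1,0,0,0,0]]]'>/dev/null; python3 go.py 478 403.1 7 87.3
```

```text
lean xy deg [-6.12  0.79] q [-0.762  0.765  0.043  1.895 -0.21   0.563  0.981] 
t 17.95 tcp [478.4 404.2  27. ] az 87.6 tilt 6.19 gap 6.8 F [ 0.2  0.6 -2.6] | shift [-1.2 16.9 -1.5] turn 0.3
lean xy deg [-6.08  0.84] q [-0.762  0.771  0.041  1.896 -0.211  0.555  0.982] 
t 18.12 tcp [478.2 404.7  22.9] az 87.6 tilt 6.15 gap 7.1 F [ 0.7  0.1 -3. ] | shift [-1.7 15.8 -1.5] turn 0.3
```

```bash
for i in 1 2; do python3 -m handwheel '[[[1,0,4,0,0],[1,0,0,0,0]]]'>/dev/null; python3 go.py 478 403.1 7 87.3; done;python3 - <<'E'
from fit import *
im=eyes.grab_frame('scene'); b=cv2.cvtColor(im,cv2.COLOR_RGB2BGR)
cv2.imwrite('pics/s5.png',cv2.resize(b[80:240,280:472],None,fx=4,fy=3.75))
E
```

```text
lean xy deg [-5.95  0.95] q [-0.762  0.775  0.04   1.895 -0.212  0.548  0.983] 
t 18.28 tcp [478.8 405.8  20. ] az 87.6 tilt 6.04 gap 7.0 F [-0.2  0.3 -2.8] | shift [-2.9 13.  -0.7] turn 0.3
lean xy deg [-5.84  1.04] q [-0.762  0.78   0.039  1.895 -0.213  0.541  0.983] 
t 18.45 tcp [479.3 406.8  16.7] az 87.6 tilt 5.94 gap 7.3 F [-0.4  0.1 -2.2] | shift [-3.9  9.7  0.2] turn 0.3
```

View pics/s5.png

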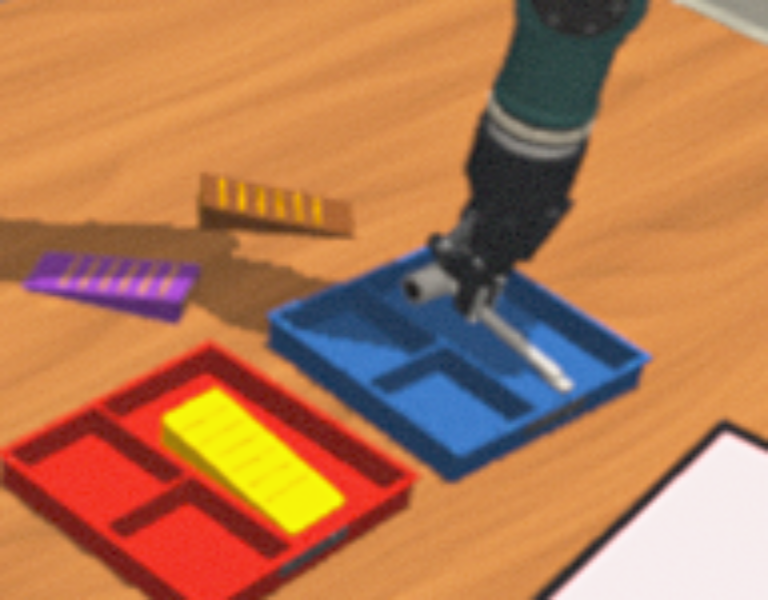

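The spanner is over the blue long cell, with its tube at about (430,285) and blade at (565,385) in the crop, blade end low. I'll lower it until it touches.

```bash
for i in 1 2 3 4; do python3 -m handwheel '[[[1,-1,3,0,0],[1,0,0,0,0]]]'>/dev/null; python3 go.py 478 403.1 7 87.3|tail -1; done
```

```text
t 18.67 tcp [479.9 406.9  14.6] az 87.6 tilt 5.85 gap 7.6 F [-0.5  0.1 -2. ] | shift [-4.   7.7  1. ] turn 0.3
t 18.83 tcp [479.8 406.9  12.2] az 87.7 tilt 5.81 gap 7.2 F [-1.3 -0.4  1.9] | shift [-4.   5.3  1.1] turn 0.4
t 19.0 tcp [479.5 406.9   9.7] az 87.7 tilt 5.79 gap 7.3 F [-0. -0.  1.] | shift [-3.9  2.8  1.1] turn 0.4
t 19.17 tcp [479.1 407.1   7.4] az 87.8 tilt 5.81 gap 7.2 F [-1.4  0.2 -0.4] | shift [-4.1  0.4  0.9] turn 0.5
```

```bash
python3 -m handwheel '[[[0.7,0,0,0,0],[0.7,0,0,0,0],[0.7,0,0,0,0],[0.6,0,0,0,0]]]'>/dev/null; python3 go.py 478 403.1 7 87.3; python3 -m handwheel '[[[0.6,0,-20,0,0],[0.6,0,-35,0,0],[0.5,0,-40,0,0],[0.0,0,-40,0,0],[0.0,0,-10,0,0],[0.0,0,0,0,0]]]'>/dev/null; python3 go.py 474 -329 150 84.2
```

```text
lean xy deg [-5.64  1.33] q [-0.755  0.793  0.031  1.902 -0.216  0.515  0.991] 
t 19.5 tcp [479.3 405.6   6.5] az 87.7 tilt 5.81 gap 33.8 F [-0.   0.8  0.1] | shift [-2.5 -0.4  1.3] turn 0.4
lean xy deg [-6.02  0.9 ] q [-0.769  0.599  0.084  1.832 -0.179  0.791  0.96 ] 
t 20.0 tcp [493.4 398.7 152.5] az 87.5 tilt 6.1 gap 77.2 F [-0.6 -0.  -0.3] | shift [-727.8   -6.9  -11.7] turn 3.3
```

```bash
python3 -m handwheel '[[[0,-30,0,0,0],[0,-40,0,-1,0],[0,-40,0,-1,0],[0,-40,0,-1,0],[0,-40,0,0,0],[0,-40,0,0,0],[0,-40,0,0,0],[0,-40,0,0,0],[0,-40,0,0,0],[0,-40,0,0,0]]]'>/dev/null; python3 go.py 480 -55 40 90; python3 -m handwheel '[[[0,-35,0,0,0],[0,-30,20,0,0],[0,-10,30,0,0],[0,0,30,0,0],[0,0,20,0,0],[0,0,0,0,0]]]'>/dev/null; python3 go.py 440 -55 30 90
```

```text
lean xy deg [-6.48  1.27] q [-0.162  0.477  0.09   2.167 -0.126  0.614  1.579] 
t 20.83 tcp [475.8   9.3 135.4] az 88.8 tilt 6.62 gap 85.3 F [ 1.1 -0.1  0.5] | shift [-66.1  92.9 -16.2] turn -1.2
lean xy deg [-6.65  0.95] q [ 0.035  0.67   0.067  2.231 -0.135  0.361  1.748] 
t 21.33 tcp [457.4 -82.   26.9] az 87.5 tilt 6.73 gap 85.1 F [ 0.1  0.1 -0. ] | shift [26.3 -0.6 18.7] turn -2.5
```

```bash
for i in 1 2 3; do python3 -m handwheel '[[[0,0,0,15,0],[0,0,0,15,0],[0,0,0,0,0]]]'>/dev/null; python3 go.py 440 -70 30 90;done
```

```text
lean xy deg [-7.04  0.99] q [ 0.043  0.655  0.06   2.297 -0.136  0.318  1.753] 
t 21.58 tcp [424.6 -80.5  28. ] az 87.5 tilt 7.13 gap 85.7 F [-0.3 -0.4  0.6] | shift [ 11.2  -3.7 -14.6] turn -2.5
lean xy deg [-6.88  0.99] q [ 0.049  0.634  0.053  2.358 -0.138  0.274  1.758] 
t 21.83 tcp [396.5 -78.4  32.3] az 87.6 tilt 6.96 gap 85.8 F [-0.7  0.4 -0.4] | shift [ 10.2  -2.8 -43.1] turn -2.4
lean xy deg [-6.47  0.95] q [ 0.057  0.614  0.044  2.417 -0.139  0.228  1.763] 
t 22.08 tcp [370.9 -76.7  36.6] az 87.8 tilt 6.55 gap 85.2 F [-1.1  0.4  0.3] | shift [  9.3  -1.2 -69.1] turn -2.2
```

```bash
for i in 1 2 3; do python3 -m handwheel '[[[0,14,0,13,0],[0,5,0,13,0],[0,0,0,0,0]]]'>/dev/null; python3 go.py 440 -70 30 90;done
```

```text
lean xy deg [-6.07  0.9 ] q [ 0.019  0.598  0.031  2.473 -0.159  0.18   1.736] 
t 22.33 tcp [349.4 -56.5  40. ] az 87.8 tilt 6.15 gap 85.2 F [-0.7 -1.  -0.2] | shift [-10.    0.2 -91.6] turn -2.2
lean xy deg [-6.16  0.89] q [ 0.022  0.585 -0.037  2.507  0.025  0.157  1.498] 
t 22.58 tcp [334.1 -38.1  43.1] az 87.8 tilt 6.23 gap 85.1 F [0.7 0.5 1. ] | shift [ -27.9    1.1 -107.8] turn -2.2
lean xy deg [-7.44  1.51] q [ 0.118  0.587 -0.185  2.504  0.36   0.2    1.133] 
t 22.83 tcp [326.9 -29.1  44. ] az 87.8 tilt 7.62 gap 85.6 F [-0.5 -0.1  0.3] | shift [ -36.8   -1.9 -115.3] turn -2.2
```

```bash
python3 -m handwheel '[[[0,-5,0,-20,0],[0,-5,0,-20,0],[0,0,0,-20,0],[0,0,0,-20,0],[0,0,0,0,0]]]'>/dev/null; python3 go.py 420 -60 8 90; python3 -m handwheel '[[[0,-5,12,0,-2],[0,0,12,0,0],[0,0,5,0,0],[0,0,0,0,0]]]'>/dev/null; python3 go.py 420 -60 8 90
```

```text
lean xy deg [-7.18  1.7 ] q [ 0.191  0.642 -0.234  2.322  0.337  0.335  1.202] 
t 23.25 tcp [412.3 -43.5  32.7] az 87.8 tilt 7.4 gap 85.4 F [ 0.8  0.3 -0.8] | shift [-16.8  23.1 -11.3] turn -2.2
lean xy deg [-6.84  1.7 ] q [ 0.172  0.704 -0.191  2.33   0.386  0.256  1.207] 
t 23.58 tcp [412.5 -49.3   2.8] az 89.8 tilt 7.07 gap 85.0 F [-0.8 -0.5 -0.2] | shift [-10.6  -6.4  -6.8] turn -0.2
```

```bash
python3 -m handwheel '[[[0,0,-30,-5,0],[0,0,-40,-5,0],[0,-10,-25,-10,0],[0,-40,0,-8,2],[0,-40,0,0,1],[0,-40,0,0,1],[0,-40,0,0,1],[0,-40,0,0,1],[0,-40,0,0,0],[0,-20,0,0,0]]]'>/dev/null; python3 go.py 474 -329 60 84.2
```

```text
lean xy deg [-6.93  1.89] q [ 0.751  0.62  -0.303  2.024  0.329  0.671  1.702] 
t 24.42 tcp [ 437.8 -323.2   94.5] az 85.0 tilt 7.2 gap 85.4 F [ 0.1 -0.7  0. ] | shift [ -3.3  29.7 -40.6] turn 0.8
```

```bash
python3 -m handwheel '[[[0,-3,15,-20,0.8],[0,-2,15,-18,0],[0,0,0,0,0],[0,0,0,0,0]]]'>/dev/null; python3 go.py 474 -329 30 84.2; python3 -m handwheel '[[[0,0,15,0,0],[0,0,15,0,0],[0,0,0,0,0]]]'>/dev/null; python3 go.py 474 -329 4 84.2
```

```text
lean xy deg [-7.    1.75] q [ 0.725  0.699 -0.274  1.96   0.344  0.655  1.667] 
t 24.75 tcp [ 466.2 -341.5   60.6] az 83.2 tilt 7.24 gap 85.3 F [-0.3  0.7  0. ] | shift [ 12.8  29.8 -10. ] turn -1.0
lean xy deg [-7.02  1.79] q [ 0.713  0.736 -0.255  1.979  0.366  0.599  1.649] 
t 25.0 tcp [ 461.1 -338.6   32.7] az 83.4 tilt 7.27 gap 85.4 F [-0.1  0.1  0.2] | shift [ 10.5  27.2 -15.2] turn -0.8
```

```bash
python3 -m handwheel '[[[0,9,12,-14,-0.8],[0,0,8,-3,0],[0,0,0,0,0]]]'>/dev/null; python3 go.py 474 -329 4 84.2; python3 -m handwheel '[[[0,1,6,0,0],[0,0,0,0,0]]]'>/dev/null; python3 go.py 474 -329 4 84.2
```

```text
lean xy deg [-7.15  1.8 ] q [ 0.682  0.771 -0.247  1.967  0.377  0.579  1.631] 
t 25.25 tcp [ 474.5 -329.3   13.2] az 84.3 tilt 7.39 gap 85.4 F [-0.5 -0.4 -0.2] | shift [ 0.1  9.2 -0.7] turn 0.1
lean xy deg [-7.15  1.79] q [ 0.678  0.777 -0.244  1.972  0.381  0.568  1.626] 
t 25.42 tcp [ 473.4 -327.6    8.4] az 84.3 tilt 7.39 gap 85.5 F [-0.5  0.2  0.1] | shift [-1.4  4.3 -1.3] turn 0.1
```

```bash
python3 -m handwheel '[[[0,-1,5,-1,0],[0,0,0,0,0]]]'>/dev/null; python3 go.py 474 -329 4 84.2; python3 -m handwheel '[[[0.95,0,0,0,0],[0.95,0,0,0,0],[0.95,0,0,0,0],[0.95,0,0,0,0],[0.95,0,0,0,0],[0.95,0,0,0,0],[0.95,0,0,0,0]]]'>/dev/null; python3 go.py 474 -329 4 84.2; python3 -m handwheel '[[[0.95,0,-15,0,0],[0.95,0,-30,0,0],[0.95,0,-40,0,0],[0.95,0,-40,0,0],[0.95,0,0,0,0]]]'>/dev/null; python3 go.py 543.1 306.2 120 87.3
python3 - <<'E'
from fit import *
im=eyes.grab_frame('scene'); b=cv2.cvtColor(im,cv2.COLOR_RGB2BGR)
A=cv2.resize(b[190:320,90:280],None,fx=3.5,fy=3.5)[:, :665]; eyes.grab_frame('top')
B=cv2.resize(b[100:240,330:460],None,fx=3.25,fy=3.25)
H=max(A.shape[0],B.shape[0]); c=np.zeros((H,A.shape[1]+B.shape[1],3),np.uint8); c[:A.shape[0],:A.shape[1]]=A; c[:B.shape[0],A.shape[1]:]=B
cv2.imwrite('pics/s6.png',cv2.resize(c,(800,int(H*800/c.shape[1]))))
E
```

```text
lean xy deg [-7.14  1.74] q [ 0.678  0.784 -0.24   1.972  0.385  0.56   1.625] 
t 25.58 tcp [ 473.  -329.2    4.1] az 84.3 tilt 7.37 gap 85.6 F [-0.4  0.1 -0.3] | shift [ 0.3 -0.1 -0.9] turn 0.1
lean xy deg [-7.11  1.67] q [ 0.679  0.782 -0.239  1.971  0.385  0.561  1.625] 
t 26.17 tcp [ 472.6 -330.7    5.3] az 84.2 tilt 7.32 gap 20.8 F [ 0.4 -0.  -1.5] | shift [ 1.8  1.1 -1.3] turn -0.0
lean xy deg [-7.55  1.96] q [ 0.73   0.618 -0.323  1.896  0.294  0.811  1.703] 
t 26.58 tcp [ 486.5 -332.9  130.1] az 84.2 tilt 7.82 gap 20.3 F [ 1.3  0.4 -0.5] | shift [641.2  24.4   4.9] turn -3.1
```

View pics/s6.png

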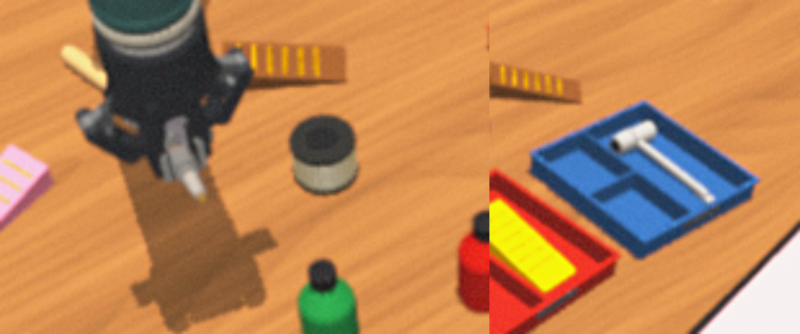

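Left: the plug is held in the jaws at (185,165). Right: the spanner lies in the blue long cell, from (635,135) to (710,195).

```bash
python3 -m handwheel '[[[0.95,25,0,0,-1],[0.95,38,-1,0,-1],[0.95,38,-1,0,-1],[0.95,38,-1,0,0],[0.95,38,-1,0,0],[0.95,38,-1,0,0],[0.95,38,-1,0,0],[0.95,38,-1,0,0],[0.95,38,-1,0,0],[0.95,38,-1,0,0]]]'>/dev/null; python3 go.py 543.1 306.2 120 87.3; python3 -m handwheel '[[[0.95,38,-1,0,0],[0.95,38,-1,0,0],[0.95,38,-1,0,0],[0.95,38,-1,0,0],[0.95,20,0,0,0],[0.95,0,0,0,0]]]'>/dev/null; python3 go.py 543.1 306.2 120 87.3
```

```text
lean xy deg [-9.71  2.08] q [ 0.168  0.55  -0.397  2.081  0.207  0.719  1.139] 
t 27.52 tcp [493.2  33.8 128.2] az 85.8 tilt 9.98 gap 20.6 F [ 0.2 -0.1  0. ] | shift [275.1   9.5 -31.7] turn -1.5
lean xy deg [-10.69   2.05] q [-0.137  0.603 -0.424  1.978  0.164  0.758  0.872] 
t 28.02 tcp [496.7 221.2 127.2] az 86.4 tilt 10.96 gap 20.5 F [ 0.2  0.8 -0.3] | shift [ 87.5   1.5 -42. ] turn -0.9
```

```bash
python3 -m handwheel '[[[0.95,20,0,-12,-0.9],[0.95,25,2,-12,0],[0.95,25,4,-12,0],[0.95,12,4,-5,0],[0.95,0,0,0,0]]]'>/dev/null; python3 go.py 541.4 306.2 60 87.3; python3 -m handwheel '[[[0.95,0,20,0,0],[0.95,0,15,0,0],[0.95,0,0,0,0]]]'>/dev/null; python3 go.py 541.4 306.2 35 87.3
```

```text
lean xy deg [-11.6    1.32] q [-0.249  0.708 -0.407  1.83   0.177  0.815  0.808] 
t 28.43 tcp [533.1 297.3 101.6] az 87.4 tilt 11.76 gap 20.9 F [-0.7  0.5 -1.7] | shift [  8.7  39.3 -16.2] turn 0.1
lean xy deg [-11.88   0.96] q [-0.262  0.75  -0.388  1.863  0.198  0.747  0.793] 
t 28.68 tcp [523.8 292.2  63.9] az 87.3 tilt 12.0 gap 20.6 F [-0.5 -0.1 -1.4] | shift [ 14.6  24.8 -22.6] turn 0.0
```

```bash
python3 -m handwheel '[[[0.95,8,10,-12,0],[0.95,7,12,-10,0],[0.95,0,0,0,0]]]'>/dev/null; python3 go.py 541.4 306.2 18 87.3
```

```text
lean xy deg [-12.18   0.56] q [-0.277  0.806 -0.371  1.822  0.212  0.74   0.787] 
t 28.93 tcp [539.7 299.3  36.1] az 87.1 tilt 12.29 gap 20.8 F [-0.1 -0.4 -0.7] | shift [ 7.  17.3 -5.2] turn -0.2
```

```bash
python3 -m handwheel '[[[0.95,7,8,-5,0],[0.95,0,6,-1,0],[0.95,0,0,0,0]]]'>/dev/null; python3 go.py 541.4 306.2 12 87.3; python3 - <<'E'
from fit import *
im=eyes.grab_frame('scene'); b=cv2.cvtColor(im,cv2.COLOR_RGB2BGR)
A=cv2.resize(b[120:220,330:460],None,fx=5,fy=5,interpolation=cv2.INTER_CUBIC)
cv2.imwrite('pics/s7.png',A)
E
```

```text
lean xy deg [-12.23   0.45] q [-0.288  0.832 -0.362  1.81   0.218  0.727  0.78 ] 
t 29.18 tcp [543.4 303.8  20.2] az 87.0 tilt 12.33 gap 20.7 F [-0.1  0.4 -1.8] | shift [2.3 8.4 0.4] turn -0.3
```

View pics/s7.png

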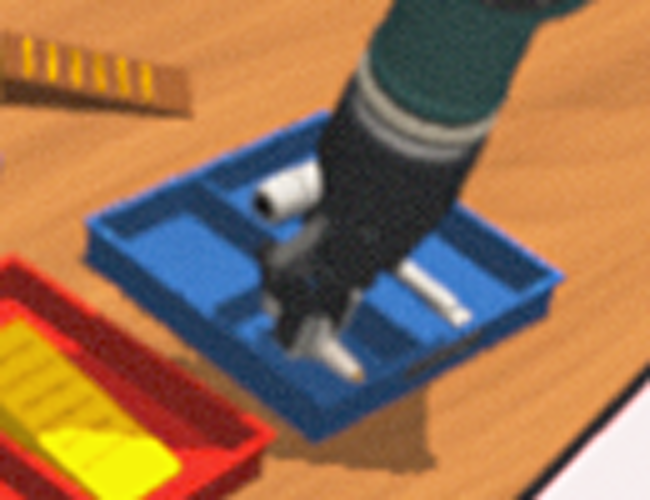

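The plug is inside the small cell at about (320,345) in the crop, with its tip clear of the front wall. I'll lower it to touch and release.

```bash
for i in 1 2 3; do python3 -m handwheel '[[[0.95,0.5,4,-1,0],[0.95,0,0,0,0]]]'>/dev/null; python3 go.py 541.4 306.2 9 87.3|tail -1; done
```

```text
t 29.4 tcp [543.7 304.9  17. ] az 87.0 tilt 12.27 gap 20.9 F [ 0.3 -0.2 -2.1] | shift [1.2 8.3 0.6] turn -0.3
t 29.57 tcp [543.9 305.6  13.2] az 87.0 tilt 12.23 gap 20.8 F [-0.4 -0.  -0.9] | shift [0.5 4.6 1.6] turn -0.3
t 29.73 tcp [544.6 306.5   9.3] az 87.0 tilt 12.15 gap 20.8 F [ 0.  -0.1 -1.2] | shift [-0.4  1.   3.1] turn -0.3
```

```bash
python3 -m handwheel '[[[0.95,0,1,3,0],[0.95,0,0,0,0],[0.65,0,0,0,0],[0.65,0,0,0,0],[0.65,0,0,0,0]]]'>/dev/null; python3 go.py 541.4 306.2 9 87.3; python3 -m handwheel '[[[0.65,0,-15,0,0],[0.65,0,-30,0,0],[0.5,0,-40,0,0],[0.0,0,-40,0,0],[0,0,0,0,0]]]'>/dev/null; python3 go.py 550 250 100 87.3;python3 - <<'E'
from fit import *
im=eyes.grab_frame('scene'); b=cv2.cvtColor(im,cv2.COLOR_RGB2BGR)
A=cv2.resize(b[100:240,280:460],None,fx=4,fy=4,interpolation=cv2.INTER_CUBIC)
cv2.imwrite('pics/s8.png',A)
E
```

```text
lean xy deg [-12.05   0.57] q [-0.296  0.846 -0.357  1.816  0.224  0.703  0.773] 
t 30.15 tcp [541.1 306.9   9.3] az 87.1 tilt 12.15 gap 29.6 F [0.6 0.3 0.4] | shift [-0.7  0.2 -0.4] turn -0.2
lean xy deg [-12.54   0.33] q [-0.248  0.709 -0.407  1.722  0.166  0.944  0.823] 
t 30.57 tcp [565.4 304.7 133. ] az 87.2 tilt 12.64 gap 65.5 F [1.9 1.  0.5] | shift [-55.3  35.3   5.1] turn -0.1
```

View pics/s8.png

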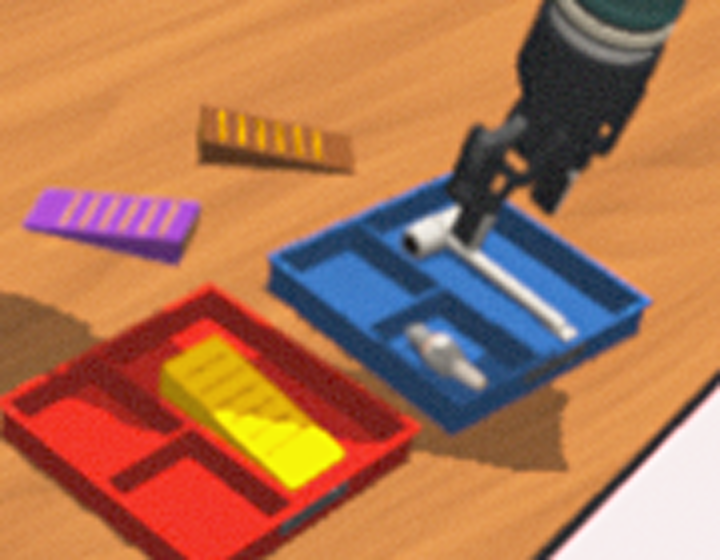

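The spark plug lies in the blue small cell, at about (445,355) in the crop; the spanner and wedge lie flat in their cells. The tool's lean has drifted to about 12°. I'll raise the arm until joint 6 meets its upper limit, which should push the lean back.

```bash
python3 -m handwheel '[[[0,0,-40,0,0],[0,0,-40,0,0],[0,0,-40,0,0],[0,0,-40,2,0],[0,0,-40,2,0],[0,0,-40,2,0],[0,0,-40,2,0],[0,0,-40,2,0],[0,0,0,0,0]]]'>/dev/null; python3 go.py 550 250 600 87.3; python3 -m handwheel '[[[0,0,-30,5,0],[0,0,-30,5,0],[0,0,-30,5,0],[0,0,-30,5,0],[0,0,0,0,0]]]'>/dev/null; python3 go.py 550 250 600 87.3
```

```text
lean xy deg [-14.08  -0.62] q [-0.222  0.539 -0.433  1.259  0.082  1.596  0.894] 
t 31.37 tcp [621.  300.  441.3] az 87.4 tilt 14.24 gap 85.2 F [ 0.7 -0.   1.7] | shift [ -56.8 -135.8  105.2] turn 0.1
lean xy deg [-14.87  -1.19] q [-0.256  0.541 -0.426  1.     0.076  1.865  0.887] 
t 31.78 tcp [628.9 301.3 557.9] az 87.5 tilt 15.1 gap 85.6 F [-1.4 -0.3  0.3] | shift [-56.1 -19.1  84.5] turn 0.2
```

```bash
for i in 1 2 3 4; do python3 -m handwheel '[[[0,0,-25,0,0],[0,0,-25,0,0],[0,0,0,0,0]]]'>/dev/null; python3 go.py 550 250 600 87.3; done
```

```text
lean xy deg [-15.54  -1.72] q [-0.282  0.575 -0.417  0.848  0.086  1.996  0.887] 
t 32.03 tcp [640.1 302.5 600. ] az 87.7 tilt 15.84 gap 85.4 F [-1.1 -0.5  0.1] | shift [-56.   26.   84.1] turn 0.4
lean xy deg [-16.05  -2.12] q [-0.386  0.591 -0.189  0.752 -0.014  2.069  0.963] 
t 32.28 tcp [648.3 302.9 621.7] az 87.8 tilt 16.41 gap 85.6 F [ 0.3 -1.8 -0. ] | shift [-55.5  50.3  85.6] turn 0.5
lean xy deg [-14.95  -1.48] q [-0.456  0.576 -0.01   0.74  -0.101  2.072  1.022] 
t 32.53 tcp [646.7 301.6 636.7] az 87.6 tilt 15.2 gap 85.3 F [0.3 0.5 0.9] | shift [-54.1  62.   81.2] turn 0.3
lean xy deg [-13.37  -0.41] q [-0.455  0.556 -0.006  0.724 -0.108  2.074  1.025] 
t 32.78 tcp [642.6 299.1 657.1] az 87.6 tilt 13.5 gap 85.4 F [-1.5  0.4  1.6] | shift [-51.9  77.5  74.5] turn 0.3
```

```bash
for i in 1 2; do python3 -m handwheel '[[[0,0,-15,0,0],[0,0,-15,0,0],[0,0,-15,0,0],[0,0,-15,0,0],[0,0,-15,0,0]]]'>/dev/null; python3 go.py 550 250 600 87.3; done
```

```text
lean xy deg [-10.6    1.36] q [-0.445  0.52  -0.013  0.702 -0.11   2.074  1.025] 
t 33.2 tcp [634.8 291.6 690.7] az 87.4 tilt 10.75 gap 85.6 F [-0.7 -0.1  0.8] | shift [-46.8 103.8  64.7] turn 0.1
lean xy deg [-7.54  3.03] q [-0.438  0.481 -0.012  0.681 -0.113  2.074  1.025] 
t 33.62 tcp [624.5 281.5 726.5] az 87.1 tilt 8.15 gap 85.5 F [-0.1  1.2  0.4] | shift [-41.1 133.4  55.4] turn -0.2
```

```bash
python3 -m handwheel '[[[0,-10,20,0,0],[0,-30,30,0,0],[0,-38,30,0,0],[0,-38,10,0,0],[0,-38,0,0,0],[0,-38,0,0,0],[0,-38,0,0,0],[0,-38,0,0,0],[0,-38,0,0,0],[0,-38,0,0,0]]]'>/dev/null; python3 go.py 620 -260 620 87.3;  python3 -m handwheel '[[[0,-38,0,0,0],[0,-38,0,0,0],[0,-38,0,0,0],[0,-38,0,0,0],[0,-38,0,0,0],[0,-10,0,0,0],[0,0,0,0,0]]]'>/dev/null; python3 go.py 620 -260 620 87.3
```

```text
lean xy deg [-7.13  3.63] q [-0.011  0.277  0.086  1.232 -0.079  1.763  1.61 ] 
t 34.45 tcp [592.8 -56.3 618.6] az 88.4 tilt 8.02 gap 85.4 F [ 0.5  0.1 -0.5] | shift [-202.4  -17.7  -30.7] turn 1.1
lean xy deg [-6.92  3.36] q [ 0.268  0.362  0.18   1.139 -0.066  1.781  1.962] 
t 35.03 tcp [ 580.4 -276.7  608.2] az 87.5 tilt 7.71 gap 85.2 F [-0.   0.5 -0.6] | shift [ 19.  -15.5 -37.2] turn 0.2
```

```bash
python3 -m handwheel '[[[0,0,-30,0,0],[0,0,-30,0,0],[0,0,-25,0,0],[0,0,-20,0,0],[0,0,-15,0,0],[0,0,-15,0,0]]]'>/dev/null; python3 go.py 620 -260 620 87.3; for i in 1 2; do python3 -m handwheel '[[[0,0,-15,0,0],[0,0,-15,0,0],[0,0,-15,0,0]]]'>/dev/null; python3 go.py 620 -260 620 87.3; done
```

```text
lean xy deg [-6.65  3.52] q [ 0.277  0.431  0.207  0.776 -0.1    2.073  1.965] 
t 35.53 tcp [ 591.2 -275.6  725.6] az 87.8 tilt 7.55 gap 85.2 F [ 0.4 -1.  -0.4] | shift [ 10.5 102.3 -40.6] turn 0.5
lean xy deg [-4.81  2.78] q [ 0.269  0.409  0.21   0.762 -0.101  2.074  1.963] 
t 35.78 tcp [ 585.6 -269.1  745. ] az 88.2 tilt 5.56 gap 85.6 F [ 1.2 -0.1  0.9] | shift [  4.4 122.  -44.7] turn 0.9
lean xy deg [-2.98  2.02] q [ 0.261  0.387  0.218  0.75  -0.102  2.074  1.962] 
t 36.03 tcp [ 577.7 -264.7  764.2] az 88.4 tilt 3.6 gap 85.3 F [-0.3  0.1  0.6] | shift [  1.1 141.9 -49.8] turn 1.1
```

```bash
python3 -m handwheel '[[[0,0,-15,0,0],[0,0,-15,0,0],[0,0,-15,0,0],[0,0,-15,0,0],[0,0,-15,0,0],[0,0,-15,0,0],[0,0,-15,0,0]]]'>/dev/null; python3 go.py 613.8 -287 200 88; python3 -m handwheel '[[[0,0,20,0,0],[0,-2,40,-5,0],[0,-2,40,-5,0],[0,-2,40,-5,0],[0,-2,40,-5,0],[0,-2,40,-5,0],[0,-2,40,-5,0],[0,-2,40,-5,0],[0,0,40,0,0],[0,0,40,0,0]]]'>/dev/null; python3 go.py 613.8 -287 200 88
```

```text
lean xy deg [1.46 0.03] q [ 0.24   0.335  0.246  0.718 -0.105  2.074  1.962] 
t 36.62 tcp [ 556.7 -256.6  810. ] az 88.3 tilt 1.46 gap 85.0 F [-0.2 -0.3 -0.3] | shift [-29.5 611.2 -42.4] turn 0.3
lean xy deg [ 3.85 -0.98] q [ 0.214  0.335  0.208  1.548 -0.085  1.199  1.978] 
t 37.45 tcp [ 609.2 -277.2  438.2] az 88.2 tilt 3.98 gap 85.1 F [ 0.3  0.8 -0.5] | shift [ -6.1 238.1  11.3] turn 0.2
```

```bash
python3 -m handwheel '[[[0,-2,40,3,0],[0,-2,40,3,0],[0,-1,40,2,0],[0,0,40,2,0],[0,0,40,0,0],[0,0,20,0,0],[0,0,0,0,0],[0,0,0,0,0]]]'>/dev/null; python3 go.py 613.8 -287 110 88
```

```text
lean xy deg [ 3.22 -0.73] q [ 0.256  0.54   0.167  1.809 -0.141  0.747  2.039] 
t 38.12 tcp [ 608.6 -282.7  200.8] az 88.3 tilt 3.3 gap 85.3 F [0.3 0.2 0.3] | shift [-3.1 91.  -0.1] turn 0.3
```

```bash
python3 -m handwheel '[[[0,-3,30,0,0],[0,0,30,0,0],[0,0,10,0,0],[0,0,0,0,0]]]'>/dev/null; python3 go.py 613.8 -287 33 88
```

```text
lean xy deg [ 4.12 -1.1 ] q [ 0.277  0.624  0.145  1.83  -0.162  0.625  2.061] 
t 38.45 tcp [ 619.8 -289.9  138.8] az 88.3 tilt 4.27 gap 85.6 F [-0.1 -0.4  0.4] | shift [  4.5 105.   13.8] turn 0.3
```

```bash
python3 -m handwheel '[[[0,4,10,13,0],[0,0,10,0,0],[0,0,0,0,0]]]'>/dev/null; python3 go.py 613.8 -287 33 88; python3 -m handwheel '[[[0,0,20,0,0],[0,0,15,0,0],[0,0,0,0,0]]]'>/dev/null; python3 go.py 613.8 -287 33 88
```

```text
lean xy deg [ 4.75 -1.35] q [ 0.282  0.632  0.137  1.861 -0.167  0.573  2.069] 
t 38.7 tcp [ 613.5 -288.   124.2] az 88.3 tilt 4.94 gap 84.9 F [ 1.   0.3 -0.1] | shift [ 2.9 90.8  7.4] turn 0.3
lean xy deg [ 5.38 -1.61] q [ 0.292  0.677  0.124  1.861 -0.177  0.515  2.077] 
t 38.95 tcp [ 622.1 -291.1   94.6] az 88.3 tilt 5.62 gap 85.2 F [-1.  0. -1.] | shift [ 5.5 60.4 14.2] turn 0.3
```

```bash
python3 -m handwheel '[[[0,5,22,11,0],[0,0,22,4,0],[0,0,0,0,0]]]'>/dev/null; python3 go.py 613.8 -287 34 88; python3 -m handwheel '[[[0,1,8,2,0],[0,0,0,0,0]]]'>/dev/null; python3 go.py 613.8 -287 34 88
```

```text
lean xy deg [ 5.9  -1.81] q [ 0.306  0.729  0.102  1.895 -0.189  0.42   2.09 ] 
t 39.2 tcp [ 616.6 -289.    52.5] az 88.3 tilt 6.18 gap 85.3 F [-0.8 -0.  -0.3] | shift [ 2.4 18.1  4.8] turn 0.3
lean xy deg [ 6.   -1.85] q [ 0.308  0.738  0.099  1.897 -0.191  0.405  2.092] 
t 39.37 tcp [ 616.8 -288.7   45.6] az 88.3 tilt 6.29 gap 85.5 F [ 0.3 -0.9 -0.2] | shift [ 1.9 11.1  4.3] turn 0.3
```

```bash
python3 -m handwheel '[[[0,2,9,4,0],[0,0,0,0,0],[0.8,0,0,0,0],[0.8,0,0,0,0],[0.8,0,0,0,0],[0.8,0,0,0,0],[0.8,0,0,0,0],[0.8,0,0,0,0]]]'>/dev/null; python3 go.py 613.8 -287 33 88; python3 -m handwheel '[[[0.8,0,-15,0,0],[0.8,0,-30,0,0],[0.8,0,-40,-3,0],[0.8,0,-30,-3,0],[0.8,0,0,0,0]]]'>/dev/null; python3 go.py 550.4 72.5 140 90;python3 - <<'E'
from fit import *
im=eyes.grab_frame('scene'); b=cv2.cvtColor(im,cv2.COLOR_RGB2BGR)
A=cv2.resize(b[170:350,130:370],None,fx=3,fy=3,interpolation=cv2.INTER_CUBIC)
cv2.imwrite('pics/s9.png',A)
E
```

```text
lean xy deg [ 6.47 -2.06] q [ 0.31   0.744  0.095  1.903 -0.193  0.384  2.093] 
t 40.03 tcp [ 617.7 -288.6   40.9] az 88.3 tilt 6.81 gap 43.8 F [-0.  -0.2 -2.5] | shift [1.7 7.3 4.8] turn 0.3
lean xy deg [ 5.98 -1.82] q [ 0.269  0.572  0.149  1.877 -0.163  0.594  2.063] 
t 40.45 tcp [ 607.1 -283.2  159.2] az 88.3 tilt 6.27 gap 43.8 F [ 1.6 -0.5 -0.2] | shift [354.2   1.8  68.1] turn -1.7
```

View pics/s9.png

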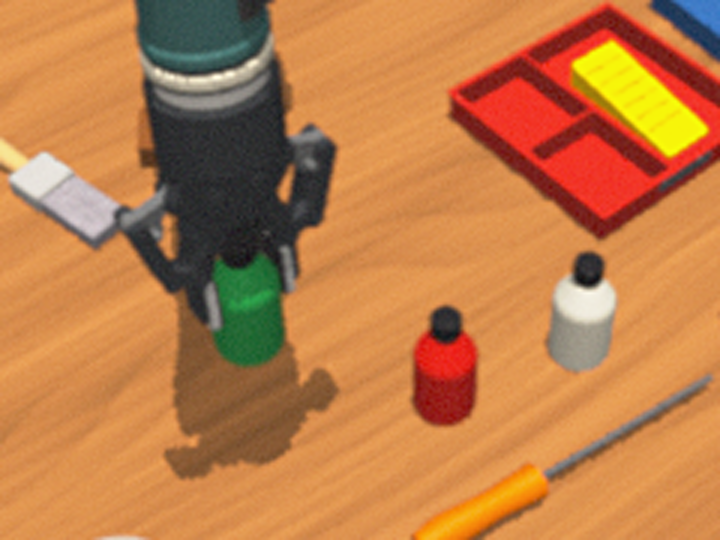

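The green bottle is held upright at (248,310) in the crop; the red (445,375) and white (582,320) bottles still stand. Next: the red tray.

```bash
python3 -m handwheel '[[[0.8,25,0,6,0],[0.8,38,0,8,0],[0.8,38,0,8,0],[0.8,38,0,8,0],[0.8,38,0,8,0],[0.8,38,0,8,0],[0.8,38,0,8,0],[0.8,38,0,8,0],[0.8,25,0,5,0],[0.8,0,0,0,0]]]'>/dev/null; python3 go.py 550.4 72.5 90 90
```

```text
lean xy deg [ 5.14 -2.17] q [-0.382  0.495  0.254  2.164 -0.167  0.418  1.52 ] 
t 41.33 tcp [540.1  42.2 133.3] az 87.7 tilt 5.58 gap 43.6 F [-0.4  0.1 -1.3] | shift [32.2 42.9 -5.2] turn -2.3
```

```bash
python3 -m handwheel '[[[0.8,15,15,-2,-1],[0.8,14,20,-2,-1],[0.8,0,10,0,0],[0.8,0,0,0,0]]]'>/dev/null; python3 go.py 554 71 52 90
```

```text
lean xy deg [ 4.84 -2.16] q [-0.402  0.587  0.21   2.164 -0.185  0.332  1.518] 
t 41.67 tcp [545.5  73.   84.4] az 90.2 tilt 5.31 gap 43.8 F [ 0.8 -0.4 -1.7] | shift [-0.8 33.1 -5.7] turn 0.2
```

```bash
python3 -m handwheel '[[[0.8,-1,16,-6,0],[0.8,0,14,0,0],[0.8,0,0,0,0]]]'>/dev/null; python3 go.py 554 71 44 90; python3 -m handwheel '[[[0.8,0,4,0,0],[0.8,0,0,0,0]]]'>/dev/null; python3 go.py 554 71 44 90
```

```text
lean xy deg [ 4.65 -2.3 ] q [-0.368  0.645  0.185  2.157 -0.195  0.282  1.533] 
t 41.92 tcp [552.9  66.9  54. ] az 89.9 tilt 5.2 gap 43.2 F [-0.   0.4 -1.1] | shift [ 4.5  9.9 -0.3] turn -0.1
lean xy deg [ 4.59 -2.4 ] q [-0.362  0.652  0.184  2.158 -0.196  0.276  1.535] 
t 42.08 tcp [552.8  63.5  50.3] az 89.7 tilt 5.19 gap 44.0 F [ 0.2  0.1 -1.3] | shift [ 7.8  6.1 -0.6] turn -0.3
```

```bash
for i in 1 2 3; do python3 -m handwheel '[[[0.8,4,3,0,0],[0.8,0,0,0,0]]]'>/dev/null; python3 go.py 554 71 44 90|tail -1; done
```

```text
t 42.25 tcp [553.4  66.   48.3] az 89.5 tilt 5.26 gap 43.6 F [ 0.1  0.9 -0.9] | shift [ 5.2  4.1 -0.2] turn -0.5
t 42.42 tcp [554.2  70.1  46. ] az 89.5 tilt 5.34 gap 43.9 F [-0.8 -0.2 -1.4] | shift [1.  1.9 0.4] turn -0.5
t 42.58 tcp [555.1  73.8  43.6] az 89.4 tilt 5.44 gap 43.8 F [-0.3 -0.3 -1.8] | shift [-2.8 -0.3  1.1] turn -0.6
```

```bash
for i in 1 2; do python3 -m handwheel '[[[0.8,-1,2,0,0],[0.8,0,0,0,0]]]'>/dev/null; python3 go.py 554 71 44 90|tail -1; done
```

```text
t 42.75 tcp [555.5  74.1  43.7] az 89.5 tilt 5.43 gap 43.7 F [ 0.4 -1.4 -0.7] | shift [-3.1 -0.3  1.4] turn -0.5
t 42.92 tcp [555.9  74.6  43.6] az 89.6 tilt 5.44 gap 43.8 F [ 1.  -0.5 -2.1] | shift [-3.6 -0.4  1.9] turn -0.4
```

```bash
python3 -m handwheel '[[[0.2,0,0,0,0],[0.2,0,0,0,0],[0.1,0,0,0,0],[0.1,0,0,0,0]]]'>/dev/null; python3 go.py 554 71 44 90; python3 -m handwheel '[[[0,0,-15,-1,0],[0,0,-30,0,0],[0,0,-30,0,0],[0,0,-40,0,0],[0,0,-25,0,0],[0,0,0,0,0]]]'>/dev/null; python3 go.py 648.2 -160.7 190 90;python3 - <<'E'
from fit import *
im=eyes.grab_frame('scene'); b=cv2.cvtColor(im,cv2.COLOR_RGB2BGR)
m=nearest('green_bottle','scene',(552,72)); print(m is not None and fit('green_bottle',(552,72,0),{'scene':m}))
A=cv2.resize(b[120:330,190:460],None,fx=2.8,fy=2.8,interpolation=cv2.INTER_CUBIC)
cv2.imwrite('pics/s10.png',A)
E
```

```text
lean xy deg [ 5.06 -2.16] q [-0.377  0.666  0.178  2.153 -0.206  0.258  1.523] 
t 43.25 tcp [556.8  75.7  43.4] az 89.6 tilt 5.51 gap 76.7 F [ 0.3  0.1 -0.2] | shift [-4.7 -0.6  2.7] turn -0.4
lean xy deg [ 4.56 -2.31] q [-0.497  0.429  0.31   2.104 -0.132  0.561  1.457] 
t 43.75 tcp [543.8  80.4 184.1] az 89.6 tilt 5.12 gap 85.4 F [ 0.1 -0.   0.1] | shift [-240.4   12.2 -105.4] turn -0.4
(array([ 5.46734006e+02,  7.88936506e+01, -1.19881047e-02]), np.float64(0.9235089869281046))
```

View pics/s10.png

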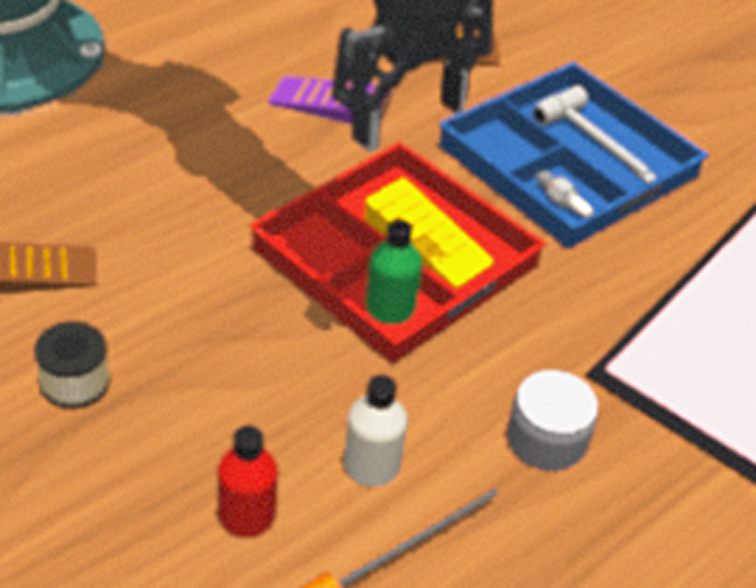

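The green bottle stands upright in the red small cell at (393,280) in the crop; everything else is in place. Last: the red bottle at (247,490).

```bash
python3 -m handwheel '[[[0,-25,0,-12,0],[0,-38,0,-16,0],[0,-38,0,-16,0],[0,-38,0,-16,0],[0,-38,0,-16,0],[0,-38,0,-16,0],[0,-20,0,-10,0],[0,0,0,0,0],[0,0,0,0,0]]]'>/dev/null; python3 go.py 648.2 -160.7 130 90
```

```text
lean xy deg [ 2.56 -2.26] q [-0.013  0.562  0.255  1.855 -0.165  0.694  1.901] 
t 44.6 tcp [ 638.8 -161.   176.9] az 90.3 tilt 3.42 gap 85.5 F [-0.9  0.5 -0.5] | shift [ 2.1 47.3 -7.3] turn 0.3
```

```bash
python3 -m handwheel '[[[0,1,20,-6,0],[0,0,20,0,0],[0,0,0,0,0]]]'>/dev/null; python3 go.py 648.2 -160.7 36 90;  python3 -m handwheel '[[[0,0,15,0,0],[0,0,0,0,0]]]'>/dev/null; python3 go.py 648.2 -160.7 36 90
```

```text
lean xy deg [ 2.19 -2.11] q [ 1.000e-03  6.260e-01  2.340e-01  1.866e+00 -1.840e-01  6.260e-01
  1.912e+00] 
t 44.85 tcp [ 643.8 -159.5  131.8] az 90.3 tilt 3.04 gap 85.7 F [-0.3  0.2 -0.2] | shift [ 2.3 95.9 -0.7] turn 0.3
lean xy deg [ 1.82 -1.92] q [ 0.004  0.649  0.224  1.876 -0.191  0.6    1.917] 
t 45.02 tcp [ 641.9 -155.8  113.9] az 90.5 tilt 2.65 gap 85.5 F [-0.1  0.5 -0.1] | shift [-2.3 78.2 -3.8] turn 0.5
```

```bash
python3 -m handwheel '[[[0,-3,20,-4,0],[0,0,20,0,0],[0,0,0,0,0]]]'>/dev/null; python3 go.py 648.2 -160.7 36 90;  python3 -m handwheel '[[[0,0,15,0,0],[0,0,8,0,0],[0,0,0,0,0]]]'>/dev/null; python3 go.py 648.2 -160.7 36 90
```

```text
lean xy deg [ 1.78 -1.74] q [ 0.02   0.707  0.201  1.878 -0.206  0.54   1.932] 
t 45.27 tcp [ 647.  -155.    74.5] az 90.8 tilt 2.49 gap 85.3 F [-1.7  0.2  0. ] | shift [-4.5 38.7  0.1] turn 0.8
lean xy deg [ 1.88 -1.67] q [ 0.027  0.739  0.187  1.882 -0.214  0.502  1.938] 
t 45.52 tcp [ 648.6 -153.2   52.2] az 91.0 tilt 2.51 gap 85.6 F [-0.3 -0.2 -0.5] | shift [-7.  16.4  1. ] turn 1.0
```

```bash
python3 -m handwheel '[[[0,-7,8,1,0],[0,0,7,0,0],[0,0,0,0,0]]]'>/dev/null; python3 go.py 648.2 -160.7 36 90; python3 -m handwheel '[[[0.8,0,0,0,0],[0.8,0,0,0,0],[0.8,0,0,0,0],[0.8,0,0,0,0],[0.8,0,0,0,0],[0.8,0,0,0,0]]]'>/dev/null; python3 go.py 648.2 -160.7 36 90; python3 -m handwheel '[[[0.8,0,-15,0,0],[0.8,0,-30,0,0],[0.8,0,-40,0,0],[0.8,0,-40,0,0],[0.8,0,-20,0,0],[0.8,0,0,0,0]]]'>/dev/null; python3 go.py 540 150 180 87.3
```

```text
lean xy deg [ 2.   -1.68] q [ 0.045  0.761  0.177  1.881 -0.217  0.477  1.953] 
t 45.77 tcp [ 649.1 -160.8   37.7] az 91.0 tilt 2.61 gap 85.7 F [-0.2 -0.4 -0.7] | shift [0.1 1.6 0.9] turn 1.0
lean xy deg [ 2.15 -1.72] q [ 0.046  0.759  0.178  1.88  -0.217  0.478  1.953] 
t 46.27 tcp [ 650.  -162.1   39.4] az 90.9 tilt 2.75 gap 44.0 F [ 0.7 -0.4 -1.8] | shift [1.5 3.3 1.9] turn 0.9
lean xy deg [ 1.71 -1.6 ] q [-0.014  0.553  0.254  1.828 -0.163  0.746  1.907] 
t 46.77 tcp [ 641.6 -156.7  191. ] az 91.0 tilt 2.35 gap 43.9 F [1.8 0.3 0.1] | shift [308.5  -0.6  96.5] turn 3.7
```

```bash
python3 -m handwheel '[[[0.8,25,0,9,0],[0.8,37,0,14,0.5],[0.8,37,0,14,0.5],[0.8,37,0,14,0.5],[0.8,37,0,14,0.5],[0.8,37,0,14,0.5],[0.8,37,0,14,0.5],[0.8,37,0,14,0.5],[0.8,37,0,12,0],[0.8,37,0,12,0]]]'>/dev/null; python3 go.py 458 309 180 87.3; python3 -m handwheel '[[[0.8,37,0,11,0],[0.8,30,0,10,0],[0.8,0,0,0,0]]]'>/dev/null; python3 go.py 458 309 100 87.3
```

```text
lean xy deg [ 2.13 -2.32] q [-0.721  0.463  0.32   2.069 -0.153  0.619  1.188] 
t 47.6 tcp [515.1 200.7 176. ] az 85.8 tilt 3.16 gap 43.5 F [ 0.7  0.3 -1.6] | shift [103.6 -10.5  64.5] turn -1.5
lean xy deg [ 1.9  -2.06] q [-0.856  0.489  0.311  2.036 -0.162  0.635  1.063] 
t 47.85 tcp [491.9 282.8 170.5] az 86.6 tilt 2.81 gap 43.7 F [-0.1  0.6 -0.9] | shift [26.5 68.4 37.8] turn -0.7
```

```bash
python3 -m handwheel '[[[0.8,12,15,18,0],[0.8,11,20,17,0],[0.8,0,20,0,0],[0.8,0,0,0,0]]]'>/dev/null; python3 go.py 458 309 60 87.3
```

```text
lean xy deg [ 2.  -1.9] q [-0.903  0.564  0.27   2.1   -0.201  0.496  1.025] 
t 48.18 tcp [457.3 311.4 111.9] az 87.1 tilt 2.76 gap 44.2 F [-0.6 -0.3 -1.3] | shift [-0.7 51.9  1.1] turn -0.2
```

```bash
python3 -m handwheel '[[[0.8,-1,20,0,0],[0.8,0,20,0,0],[0.8,0,8,0,0],[0.8,0,0,0,0]]]'>/dev/null; python3 go.py 458 309 43 87.3;  python3 -m handwheel '[[[0.8,0,6,0,0],[0.8,0,0,0,0]]]'>/dev/null; python3 go.py 458 309 43 87.3
```

```text
lean xy deg [ 1.98 -1.92] q [-0.863  0.642  0.227  2.119 -0.228  0.396  1.052] 
t 48.52 tcp [459.2 308.   63.6] az 87.1 tilt 2.76 gap 43.7 F [-0.1  0.5 -0.7] | shift [ 1.6 20.5  2. ] turn -0.2
lean xy deg [ 2.04 -1.91] q [-0.858  0.651  0.223  2.12  -0.231  0.386  1.055] 
t 48.68 tcp [460.6 307.   58.5] az 87.0 tilt 2.8 gap 44.0 F [-1.2  0.4 -1.5] | shift [ 2.3 15.3  3.3] turn -0.3
```

```bash
python3 -m handwheel '[[[0.8,2,8,3,0],[0.8,0,0,0,0]]]'>/dev/null; python3 go.py 458 309 43 87.3|tail -1; for i in 1 2 3 4; do python3 -m handwheel '[[[0.8,0,3,0,0],[0.8,0,0,0,0]]]'>/dev/null; python3 go.py 458 309 43 87.3|tail -1; done
```

```text
t 48.85 tcp [459.3 309.3  51.5] az 86.9 tilt 2.84 gap 43.7 F [-0.6 -0.2 -1.1] | shift [-0.1  8.4  1.6] turn -0.4
t 49.02 tcp [459.9 309.7  49. ] az 87.0 tilt 2.86 gap 43.5 F [-1.4 -0.4 -1.8] | shift [-0.6  5.9  2.1] turn -0.3
t 49.18 tcp [460.2 310.   46.2] az 87.0 tilt 2.87 gap 43.8 F [-0.3  0.3 -0.9] | shift [-1.   3.1  2.3] turn -0.3
t 49.35 tcp [460.5 310.1  43.1] az 87.0 tilt 2.88 gap 43.5 F [-0.2  0.2 -0.2] | shift [-1.2  0.   2.5] turn -0.3
t 49.52 tcp [462.  310.5  42. ] az 87.0 tilt 2.91 gap 43.9 F [ 0.8  0.  -0.7] | shift [-1.7 -1.1  3.9] turn -0.3
```

Contact came at z≈42, as expected, so I'll release and rise.

```bash
python3 -m handwheel '[[[0.2,0,0,0,0],[0.2,0,0,0,0],[0.1,0,0,0,0],[0.1,0,0,0,0]]]'>/dev/null; python3 go.py 458 309 43 87.3|tail -1; python3 -m handwheel '[[[0,0,-15,0,0],[0,0,-30,0,0],[0,0,-40,0,0],[0,0,-40,0,0],[0,0,-40,0,0],[0,0,-40,0,0],[0,0,-40,0,0],[0,0,-40,0,0],[0,0,0,0,0]]]'>/dev/null; python3 - <<'E'
from fit import *
np.set_printoptions(precision=3,suppress=True)
im={n:eyes.grab_frame(n) for n in('scene','top')}
T=dict(red=(502.2,124.4,.046),blue=(504.4,362.2,-.048))
for t,s,k in(('green_bottle',(547,78,0),'red'),('wedge',(510,162,.046),'red'),('plug_spanner',(505,404,-.05),'blue'),('red_bottle',(458,310,0),'blue'),('spark_plug',(543,306,-.05),'blue'),('white_bottle',(670,-52,0),0),('air_filter',(454,-193,0),0)):
    for n in im:
        m=nearest(t,n,s)
        if m is None: continue
        p,q=fit(t,s,{n:m}); o=''
        if k:
            x,y,a=T[k]; c,sn=np.cos(a),np.sin(a); d=p[:2]-[x,y]; o=np.array([c*d[0]+sn*d[1],-sn*d[0]+c*d[1]])
        print(t,n,p,round(q,3),'in tray',o)
b=cv2.cvtColor(im['scene'],cv2.COLOR_RGB2BGR)
cv2.imwrite('pics/s11.png',cv2.resize(b[100:330,180:460],None,fx=2.6,fy=2.6,interpolation=cv2.INTER_CUBIC))
E
```

```text
t 49.85 tcp [462.9 310.8  42.4] az 86.9 tilt 2.96 gap 76.8 F [ 0.2 -0.3  0.1] | shift [-2.1 -0.7  4.7] turn -0.4
green_bottle scene [546.186  79.15    0.084] 0.93 in tray [ 41.858 -47.225]
wedge scene [504.183 166.892   0.032] 0.859 in tray [ 3.935 42.356]
wedge top [504.679 161.559   0.055] 0.937 in tray [ 4.185 37.006]
plug_spanner scene [506.724 407.841  -0.051] 0.743 in tray [ 0.132 45.7  ]
plug_spanner top [507.059 405.428  -0.032] 0.655 in tray [ 0.582 43.306]
red_bottle scene [455.612 319.971   0.006] 0.885 in tray [-46.706 -44.521]
red_bottle top [461.928 312.863  -0.058] 0.908 in tray [-40.056 -51.318]
spark_plug scene [539.686 311.57   -0.119] 0.758 in tray [ 37.674 -48.878]
white_bottle scene [669.279 -51.108   0.101] 0.948 in tray 
white_bottle top [669.096 -51.951   0.213] 0.942 in tray 
air_filter scene [ 454.819 -192.453    0.122] 0.951 in tray 
air_filter top [ 453.217 -194.212    0.136] 0.947 in tray
```

View pics/s11.png

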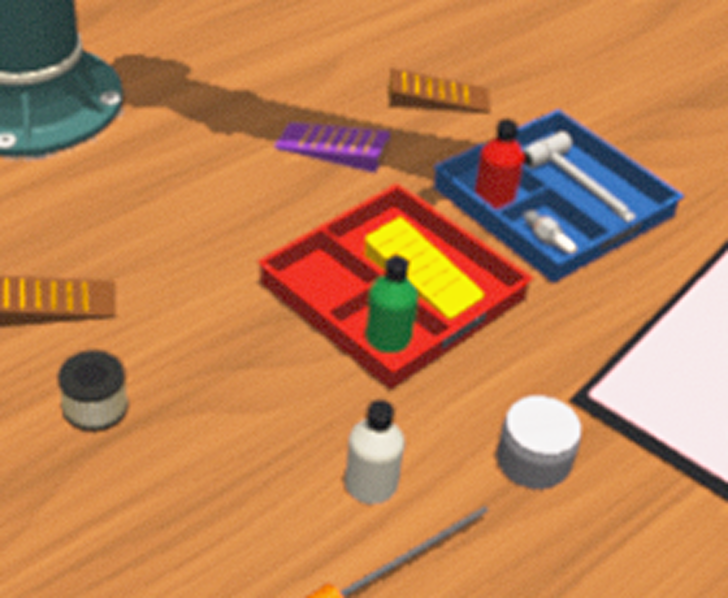

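Everything is in its cell: red bottle (500,170), plug (548,232), spanner (580,175), wedge (425,265) and green bottle (392,310) in the crop. The white bottle and filter have not moved.

```bash
python3 -c "
from station import r
print(r.observe()['time'], r.observe()['finger_gap']); print(r.job_done())"
```

```text
51.4 0.08543961932464879
the job is handed in; nothing more can be done
None
```

Both kits are made up and the job was handed in at about 51 s. No verdict was reported. The red tray holds the wedge in the long cell and the green bottle in a small one. The blue tray holds the spanner in the long cell, with the red bottle and the spark plug in a small cell each.

**Last checks:** The final picture and network fits put every thing inside its cell, with both bottles upright and the plug and spanner lying. The white bottle and air filter fit within about 1–2 mm of where they started. The gripper was open and clear of everything.

**Where the checks disagreed or things went off plan:**
- **Camera fits:** The two cameras put the red bottle about 9 mm apart and the wedge about 5 mm apart. Both estimates for each lie inside the cell.
- **Weaker fits:** The spanner and plug fitted less well (overlap 0.66–0.76). In the last check only the scene camera found the plug and the green bottle.
- **Wedge:** It lay near the arm's inner reach limit, so I dragged it about 40 mm outward before re-gripping it lower.
- **Tool lean:** The tool drifted up to 16° off vertical. I brought it back by driving joint 6 to its upper limit; it then read 2.074 rad against the stated 2.07. I can't tell whether that counts as passing the joint's range.

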